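# Put the spare contact block away in the drawer

### The job

The spare contact block lies on its side on the bench. Tip it onto its base, handle up, on the bench and let go of it; then take it again, set it gently, handle up, on the yellow pad in the drawer bay that has nothing else in it, and slide the drawer fully shut. Do not drop the block into the drawer, keep the two stored parts standing in their bays, and leave the oil bottle and the screwdriver as they are.

Things in the scene. Friction and masses are not known exactly. Their poses are not given: they have to be found in the camera images.
- contact_block: spare contact block on the bench: red-brown body 120 x 60 x 40 mm (x, y, z); on its top a black handle, a solid rib 50 (x) x 14 (y) x 25 mm high, centred. 65 mm high in all, 0.25-0.5 kg. Origin: middle of its base; z out through the handle. Starts on a 120 x 40 side: z level, roughly toward the robot, body 60 mm high, handle 23-37 mm up; tipped over 35 degrees it falls onto its base
- pad: yellow liner pad 122 x 60 x 4 mm, lying loose in the free bay of the drawer. Origin: middle of its underside. The contact block's place, its length along the pad's; the bay leaves no room for fingers beside the block's body
- stored_block: another contact block, same shape, size and axes, stored upright in another bay (leave it in its bay)
- relay_box: grey relay box 115 x 56 x 42 mm stored in another bay. Origin: middle of its base (leave it in its bay)
- cabinet: grey bench-top cabinet 180 (x) x 260 (y) x 118 mm high with a blue-fronted drawer, fixed to the bench. Origin: under its centre; its x points away from the robot, the direction in which the drawer closes
- drawer (a joint): drawer travel in m: 0 open as at the start, grows as the drawer slides in along the cabinet's x, 0.150 fully shut. It resists with about 2 N
- drawer_handle (a point): middle of the drawer's steel bar handle: a level bar about 120 mm long (along the cabinet's y), about 10 mm thick, 35 mm in front of the drawer front, 75 mm above the bench. The front panel is 15 mm thick, 260 mm wide, from 13 to 107 mm above the bench. x points in the closing direction
- bay_left (a point): left drawer bay as seen from the robot: middle of its floor, 21 mm above the bench. Bays are open on top, 134 mm long (along the sliding direction), 68 mm wide, walls 40 mm above the floor and 6 mm thick, centres 74 mm apart. x points in the closing direction
- bay_mid (a point): middle drawer bay as seen from the robot: middle of its floor, 21 mm above the bench. Bays are open on top, 134 mm long (along the sliding direction), 68 mm wide, walls 40 mm above the floor and 6 mm thick, centres 74 mm apart. x points in the closing direction
- bay_right (a point): right drawer bay as seen from the robot: middle of its floor, 21 mm above the bench. Bays are open on top, 134 mm long (along the sliding direction), 68 mm wide, walls 40 mm above the floor and 6 mm thick, centres 74 mm apart. x points in the closing direction
- oil_can: amber oil bottle, 52 mm in diameter, 100 mm high, standing on the bench. Origin: middle of its underside (bystander)
- screwdriver: screwdriver lying on the bench along its x (bystander)
Mind the look-alikes: they are no part of the job. What is shaped like the contact_block but green or turquoise is not meant.

How it is judged:
By the outcome, as a careful person would: the job done as asked, in the order asked, and still so for the second after the job is handed in, with the robot touching nothing.
It also fails if it takes over 67 s, if anything falls off the work surface, if the arm or the gripper's body presses on something with over 40 N, if the wrist force passes 120 N, or if a joint passes its speed limit or range.

### The arm

A 6-joint arm with a two-finger parallel gripper is mounted at the origin on the work surface. World frame = base frame: x ahead of the robot, y to its left, z up, the work surface at z = 0. Lengths are in m, angles in rad, forces in N, time in s.
With the tool pointing down it reaches from about 0.35 to 0.925 m from the base axis. Payload 6.4 kg.
Tool frame: the origin (TCP) lies at the very end of the fingers, on their centre line; the grasp point (between the pads) lies manip.pinch_z behind it (manip.pinch_z is the distance from the TCP to the grasp point, in m); z points along the fingers, y is the line along which they close (so a half turn about z gives the same grasp; the last joint's range is limited). The gripper opens to 85 mm and grips with 20 to 120 N. Pads are 22 mm wide; open, the fingers measure 114 mm over their backs; the gripper's body (76 mm by 85 mm) begins 54 mm behind the grasp point. The pads swing forward as they close: fully open they stand 13 mm farther back than shut.
Start: joints at [-1.445, 0.245, 1.558, -0, 1.339, -0.174], TCP at [0.192, -0.621, 0.194] pointing down, gripper open.
Joint ranges: [-3.13, 3.13], [-1.02, 2.26], [0.13, 2.54], [-0.95, 4.09], [0.21, 2.88], [-2.74, 2.74]. Speed limits (rad/s): [2.57, 2.57, 3.14, 3.14, 3.14, 3.14].

### API

Orientations are given as a unit quaternion [w, x, y, z].
In Python, from workcell import manip gives the robot as it stands. The module is installed in compiled form; this text tells all that it offers.
- The arm moves only by the tool apply_moves, never from a script. Its argument "increments" is a list of rows, each an object with "slide": the shift along the tool's x, y, z in mm, a list of three; "dr": the turn, a rotation vector about the tool's x, y, z in degrees, a list of three; "fingers": the finger opening in mm, from 0 to 85.4. In form: [{"slide": [dx, dy, dz], "dr": [ax, ay, az], "fingers": fingers}, ...]. A call has 1 to 10 rows; each row shifts and turns the commanded pose from where the row before left it, along the tool's axes as they then stand; what a row does not reach is not made up. A row lasts 1/12 s, in which the tool goes at most 41.7 mm and 7.16 degrees, less where a joint would pass 70% of its speed; a pose out of reach is approached as far as the arm can. A call with a gripper value outside its range is refused whole. The fingers move at their own pace and stop on an object; "force" is the grip in N (left out, the last holds). Time passes only in rows, so rows that do not move let the fingers close. It gives the time, the measured TCP pose, the force, the opening and the grip force at its end, in the units of the state.
- manip.state(): the state, without advancing time (a new reading comes with each control period).
- manip.get_image(name): name is "side" or "top" or "wrist"; returns (picture, depth): 384x512x3 uint8, red, green, blue; 384x512 float32, m along the optical axis (not along the pixel's ray), 0 where there is no reading.
- manip.camera_params(name): a dict with "fx", "fy", "cx", "cy" (pixels), "R" (3x3) and "t" (3): a world point X has camera coordinates R X + t; the wrist camera has in their place "hand_eye" (4x4, takes a point from camera to tool coordinates, whose origin is the TCP and whose axes are the flange's). Camera axes: x right, y down, z forward; pixel columns grow to the right and rows downward; lengths in m; the calibration is good to about 2 mm. A picture is of the moment at which its call begins: read the wrist's pose just before it. camera_params takes no time and is no camera call.
- manip.close_job(): hands the job in; it is judged then, once.
The state is a dict: "time": time; "qpos": joint angles; "qvel": joint speeds; "joint_efforts": joint torques, N m; "ee_pos": TCP position; "tool_rot": TCP orientation; "contact_force": force on the tool from outside, world axes, zero at the start; "moment": the same for the moment, N m; "grip_width": finger opening in m; "grip_force": force on a finger pad.
Only numpy, scipy, OpenCV 4.12 (cv2) and the standard library are available. Lean on these libraries where they do the work, as an engineer would, in place of code of your own. Each camera call takes 0.05 s, during which the arm holds its last target. There are 200 camera calls.

## Working session

There is one attempt and no reset: what is moved stays moved. The work goes in short steps, Python scripts to look and compute and a tool call to move; the robot and the scene stay as the last step left them, time stands still between calls to the robot, and variables do not carry over. Pictures are saved under pics/ and viewed, at most 10 in all, crops included, and the job is handed in when it is done.

Besides the shell and the picture viewer there is one more tool, called after "Emit:" as name([rows], argument=value, ...), one row to a line, values as JSON. apply_moves: Moves the arm, as the interface text tells. Its arguments: {"type":"object","properties":{"increments":{"type":"array"},"force":{"type":"number"}},"required":["increments"]}

```bash
mkdir -p pics; cat > h.py <<'E'
import numpy as np, cv2
from workcell import manip
def snap(n,f):
    im,d=manip.get_image(n); cv2.imwrite('pics/'+f+'.png',im[:,:,::-1]); np.savez('pics/'+f+'.npz',im=im,d=d); return im,d
def world(n,d):
    c=manip.camera_params(n); v,u=np.mgrid[:384,:512]
    P=np.stack([(u-c['cx'])/c['fx']*d,(v-c['cy'])/c['fy']*d,d],-1)
    return (P-c['t'])@c['R']
E
python3 - <<'E'
from h import *
print(manip.pinch_z,manip.state())
a,_=snap('top','top0'); b,_=snap('side','side0')
for n in('top','side'):
    c=manip.camera_params(n); print(n,c['fx'],-np.array(c['R']).T@c['t'],np.round(c['R'],3).tolist())
print(np.round(manip.camera_params('wrist')['hand_eye'],3).tolist())
E
```

```text
0.0187 {'time': 0.0, 'qpos': array([-1.44511833e+00,  2.45819563e-01,  1.55904002e+00, -3.65757510e-05,
        1.33868863e+00, -1.74097906e-01]), 'qvel': array([ 0.00155783,  0.00117372, -0.00101458, -0.0023928 ,  0.00086774,
       -0.002782  ]), 'joint_efforts': array([ 3.52763243e-03, -4.29506922e+01, -3.26126146e+01,  3.52440713e-05,
        5.35007712e-03, -6.02398174e-06]), 'ee_pos': array([ 0.19186453, -0.6203689 ,  0.1932629 ]), 'tool_rot': array([-9.77920044e-04,  9.88786712e-01,  1.49331449e-01,  5.88146723e-06]), 'contact_force': array([-0.04998441,  0.02263191,  0.59063754]), 'moment': array([ 0.00518813,  0.0443263 , -0.00834687]), 'grip_force': 0.0, 'grip_width': 0.08534636202996965}
top 365.1506593371044 [0.43831664 0.10507732 0.99714168] [[-0.026, -0.999, -0.041], [-0.984, 0.033, -0.173], [0.174, 0.036, -0.984]]
side 485.02992029311224 [0.52875356 0.92329128 0.95144332] [[-0.993, -0.116, 0.016], [-0.096, 0.733, -0.673], [0.066, -0.67, -0.739]]
[[-0.001, -0.946, -0.323, 0.083], [1.0, -0.0, -0.002, 0.0], [0.001, -0.323, 0.946, -0.179], [0.0, 0.0, 0.0, 1.0]]
```

View pics/top0.png

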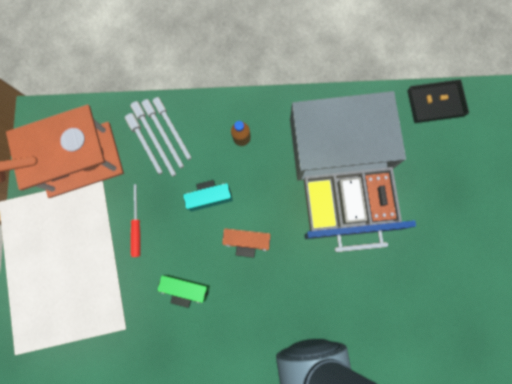

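View pics/side0.png

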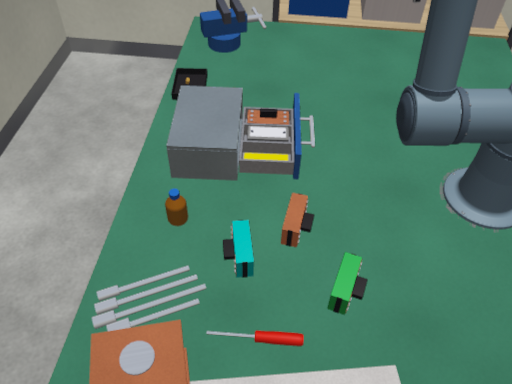

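The top view shows four block shapes: turquoise (207,195), green (183,289), red-brown on its side (246,239), and red-brown upright in the right bay (382,195). The one meant is (246,239), because it is red-brown and on its side on the bench with the handle towards the robot. The free bay is the left one, with the yellow pad at (322,203). In the side view the block is at (296,219) and the pad at (265,157).

```bash
python3 - <<'E'
from h import *
z=np.load('pics/top0.npz'); im,d=z['im'],z['d']; W=world('top',d)
hsv=cv2.cvtColor(im,cv2.COLOR_RGB2HSV); H,S,V=cv2.split(hsv)
s=np.zeros_like(H)
def roi(m,u0,u1,v0,v1):
    r=np.zeros(m.shape,bool); r[v0:v1,u0:u1]=1; return m&r
def rep(n,m):
    p=W[m]; uv=np.argwhere(m)[:,::-1].astype(np.float32)
    rc=cv2.minAreaRect((p[:,:2]*1000).astype(np.float32))
    print(n,len(p),'med',np.round(np.median(p,0),4),'z5-95',np.round(np.percentile(p[:,2],[5,50,95]),4),'rect',np.round(rc[0],1),np.round(rc[1],1),round(rc[2],1))
br=((H<14)|(H>172))&(S>120)&(V>90)
b=roi(br,215,280,222,262)
rep('block all',b); rep('block top',b&(abs(W[...,2]-.06)<.008))
dk=roi((V<75)&(W[...,2]>.01),225,265,240,262); rep('handle',dk)
ye=roi((H>20)&(H<35)&(S>150),300,345,170,235); rep('pad',ye)
rep('stored',roi(br,360,402,165,225))
bl=roi((H>105)&(H<125)&(S>150),300,420,215,240); rep('front',bl); rep('fronttop',bl&(W[...,2]>.1))
hb=roi((S<80)&(W[...,2]>.06)&(W[...,2]<.09),330,392,234,252); rep('bar',hb)
rep('oil',roi((W[...,2]>.02),228,252,118,145)); rep('turq',roi((H>85)&(H<97)&(S>150),180,235,180,212))
rep('green',roi((H>50)&(H<70)&(S>180)&(V>150),150,215,270,305))
cab=roi(abs(W[...,2]-.118)<.006,285,410,90,175); rep('cab',cab)
a=cv2.resize(im[215:265,205:290],None,fx=6,fy=6,interpolation=cv2.INTER_CUBIC)
b=cv2.resize(np.load('pics/side0.npz')['im'][185:255,255:340],None,fx=4,fy=4,interpolation=cv2.INTER_CUBIC)
o=np.zeros((590,510,3),np.uint8); o[:300]=a; o[305:585,:340]=b; cv2.imwrite('pics/crop0.png',o[:,:,::-1])
E
```

```text
block all 690 med [0.4964 0.1633 0.0606] z5-95 [0.0577 0.0606 0.0632] rect [493.4 156. ] [136.4  62.6] 67.4
block top 688 med [0.4965 0.1634 0.0606] z5-95 [0.0577 0.0606 0.0631] rect [496.  163.8] [116.9  39.2] 81.9
  return _methods._mean(a, axis=axis, dtype=dtype,
  ret = um.true_divide(
Traceback (most recent call last):
IndexError: index -1 is out of bounds for axis 0 with size 0
```

```bash
cat > m.py <<'E'
from h import *
def load(f,n='top'):
    z=np.load('pics/'+f+'.npz'); im,d=z['im'],z['d']
    return im,world(n,d),*cv2.split(cv2.cvtColor(im,cv2.COLOR_RGB2HSV))
def roi(m,u0,u1,v0,v1):
    r=np.zeros(m.shape,bool); r[v0:v1,u0:u1]=1; return m&r
def rep(W,n,m):
    p=W[m]
    if len(p)<4: print(n,'few',len(p)); return
    rc=cv2.minAreaRect((p[:,:2]*1000).astype(np.float32))
    print(n,len(p),'med',np.round(np.median(p,0),4),'z',np.round(np.percentile(p[:,2],[5,95]),4),'rect',np.round(rc[0],1),np.round(rc[1],1),round(rc[2],1))
E
python3 - <<'E'
from m import *
im,W,H,S,V=load('top0'); z=W[...,2]
br=((H<14)|(H>172))&(S>120)&(V>90)
print(V[252,245],H[252,245],S[252,245],W[252,245])
rep(W,'handle',roi((V<100)&(S<120),225,265,246,262))
rep(W,'pad',roi((H>20)&(H<35)&(S>150),300,345,170,235))
rep(W,'stored',roi(br,360,402,165,225))
bl=roi((H>105)&(H<125)&(S>150),300,420,215,240); rep(W,'front',bl); rep(W,'fronttop',bl&(z>.1))
rep(W,'bar',roi((S<80)&(z>.06)&(z<.09),330,392,234,252))
rep(W,'oil',roi((z>.02),228,252,118,145)); rep(W,'turq',roi((H>85)&(H<97)&(S>150),180,235,180,212))
rep(W,'green',roi((H>50)&(H<70)&(S>180)&(V>150),150,215,270,305))
rep(W,'cab',roi(abs(z-.118)<.006,285,410,90,175))
a=cv2.resize(im[215:265,205:290],None,fx=6,fy=6,interpolation=cv2.INTER_CUBIC)
b=cv2.resize(np.load('pics/side0.npz')['im'][185:255,255:340],None,fx=4,fy=4,interpolation=cv2.INTER_CUBIC)
o=np.zeros((590,510,3),np.uint8); o[:300]=a; o[305:585,:340]=b; cv2.imwrite('pics/crop0.png',o[:,:,::-1])
E
```

```text
90 42 14 [0.43831664 0.10507732 0.99714168]
handle 152 med [0.4639 0.1681 0.0375] z [0.0347 0.0409] rect [459.6 147.2] [91.5 23.5] 77.6
pad 829 med [ 0.587  -0.038   0.0256] z [0.0226 0.0282] rect [587.5 -38.3] [117.3  52.3] 4.8
stored 729 med [ 0.5918 -0.1791  0.0615] z [0.0588 0.0647] rect [553.3 -54.1] [124.7 372.4] 17.3
front 270 med [ 0.5121 -0.1797  0.1075] z [0.1051 0.1101] rect [ 507.4 -118.4] [ 12.8 253. ] 5.0
fronttop 270 med [ 0.5121 -0.1797  0.1075] z [0.1051 0.1101] rect [ 507.4 -118.4] [ 12.8 253. ] 5.0
bar 304 med [ 0.4681 -0.1177  0.0796] z [0.0759 0.0829] rect [ 477.8 -121.1] [127.8  40.2] 89.5
oil 364 med [0.7753 0.171  0.0694] z [0.0268 0.1013] rect [621.3 153. ] [375.   50.7] 7.0
turq 781 med [0.609  0.2633 0.0603] z [0.0399 0.0635] rect [567.4 199.6] [301.2 108.2] 56.0
green few 0
cab 7211 med [ 0.7524 -0.1008  0.1184] z [0.1158 0.1209] rect [ 755.6 -100.7] [181.3 260.5] 3.9
```

View pics/crop0.png

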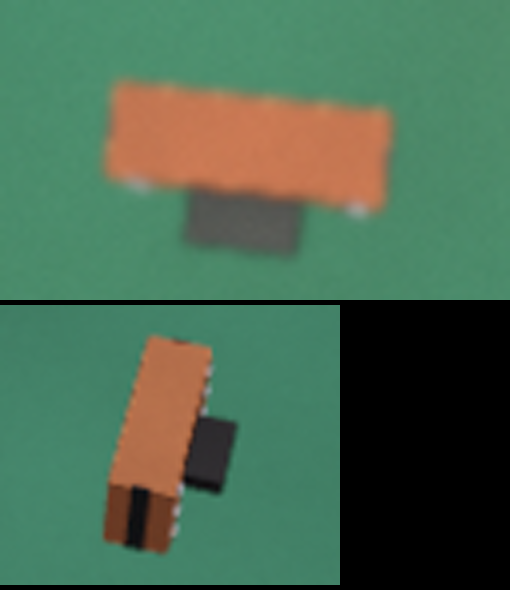

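The crop shows the red-brown block on its side: body about (105-390, 80-212), black handle below it at (245,222), towards the robot. This is the one meant. Next I refine poses and compute the moves.

```bash
python3 - <<'E'
from m import *
im,W,H,S,V=load('top0'); z=W[...,2]
br=((H<14)|(H>172))&(S>120)&(V>90)
def pca(n,m,zt):
    m=cv2.morphologyEx(m.astype(np.uint8),cv2.MORPH_OPEN,np.ones((3,3)))
    k,l,s,_=cv2.connectedComponentsWithStats(m); i=1+np.argmax(s[1:,4]); m=l==i
    # rays onto plane zt
    c=manip.camera_params('top'); uv=np.argwhere(m)[:,::-1]
    r=np.c_[(uv[:,0]-c['cx'])/c['fx'],(uv[:,1]-c['cy'])/c['fy'],np.ones(len(uv))]@c['R']; C=-np.array(c['R']).T@c['t']
    p=(C+r*((zt-C[2])/r[:,2])[:,None])[:,:2]
    w,v=np.linalg.eigh(np.cov(p.T)); a=np.degrees(np.arctan(v[1,1]/v[0,1]))
    rc=cv2.minAreaRect((p*1000).astype(np.float32))
    print(n,p.mean(0).round(4),'long axis deg',a.round(2),'sd*sqrt12',np.sqrt(w*12).round(4),'rect',np.round(rc[0],1),np.round(rc[1],1),round(rc[2],2))
pca('block',roi(br,215,280,222,262),.06)
pca('pad',roi((H>20)&(H<35)&(S>150),300,345,170,235),.025)
pca('front',roi((H>105)&(H<125)&(S>150)&(z>.1),300,420,215,240),.107)
pca('cab',roi(abs(z-.118)<.006,285,410,90,175),.118)
pca('turq',roi((H>80)&(H<97)&(S>150)&(abs(z-.06)<.008),180,235,180,212),.06)
pca('bar',roi((S<90)&(z>.065)&(z<.09),330,392,242,252),.08)
E
```

```text
block [0.4962 0.1636] long axis deg 82.19 sd*sqrt12 [0.0384 0.1155] rect [495.9 163.8] [117.   39.1] 81.98
pad [ 0.5868 -0.0382] long axis deg 4.18 sd*sqrt12 [0.0513 0.1156] rect [587.1 -38.1] [116.3  51.6] 4.42
front [ 0.5143 -0.1956] long axis deg -85.57 sd*sqrt12 [0.0108 0.1052] rect [ 513.5 -190.8] [ 12.7 109. ] 5.45
cab [ 0.7533 -0.1008] long axis deg -85.82 sd*sqrt12 [0.1804 0.2599] rect [ 754.6 -100.4] [181.  259.8] 4.16
turq [0.6101 0.2641] long axis deg -77.45 sd*sqrt12 [0.0411 0.1205] rect [610.1 264.3] [ 41.2 120.4] 12.73
bar [ 0.467  -0.1198] long axis deg -86.49 sd*sqrt12 [0.0126 0.1305] rect [ 467.8 -120.8] [ 17.7 127.9] 1.17
```

Emit:
apply_moves([
  {"slide": [19.8, -28.3, 0], "dr": [0, 0, 0], "fingers": 85},
  {"slide": [19.8, -28.3, 0], "dr": [0, 0, 0], "fingers": 85},
  {"slide": [19.8, -28.3, 0], "dr": [0, 0, 0], "fingers": 85},
  {"slide": [19.8, -28.3, 0], "dr": [0, 0, 0], "fingers": 85},
  {"slide": [19.8, -28.3, 0], "dr": [0, 0, 0], "fingers": 85},
  {"slide": [19.8, -28.3, 0], "dr": [0, 0, 0], "fingers": 85},
  {"slide": [19.8, -28.3, 0], "dr": [0, 0, 0], "fingers": 85},
  {"slide": [19.8, -28.3, 0], "dr": [0, 0, 0], "fingers": 85},
])

```text
time: 0.77
ee_pos: [0.2765, -0.356, 0.1938]
tool_rot: [-0.0, 0.989, 0.149, -0.0]
contact_force: [0.4, -0.2, 0.2]
grip_width: 0.0851
grip_force: 0.0
```

Emit:
apply_moves([
  {"slide": [19.8, -28.3, 0], "dr": [0, 0, 0], "fingers": 85},
  {"slide": [19.8, -28.3, 0], "dr": [0, 0, 0], "fingers": 85},
  {"slide": [19.8, -28.3, 0], "dr": [0, 0, 0], "fingers": 85},
  {"slide": [19.8, -28.3, 0], "dr": [0, 0, 0], "fingers": 85},
  {"slide": [19.8, -28.3, 0], "dr": [0, 0, 0], "fingers": 85},
  {"slide": [19.8, -28.3, 0], "dr": [0, 0, 0], "fingers": 85},
  {"slide": [19.8, -28.3, 0], "dr": [0, 0, 0], "fingers": 85},
  {"slide": [19.8, -28.3, 0], "dr": [0, 0, 0], "fingers": 85},
])

```text
time: 1.43
ee_pos: [0.3608, -0.0931, 0.1942]
tool_rot: [0.0, 0.989, 0.149, 0.0]
contact_force: [0.8, -0.7, 0.3]
grip_width: 0.0852
grip_force: 0.0
```

Emit:
apply_moves([
  {"slide": [19.8, -28.3, 0], "dr": [0, 0, 0], "fingers": 85},
  {"slide": [19.8, -28.3, 0], "dr": [0, 0, 0], "fingers": 85},
  {"slide": [19.8, -28.3, 0], "dr": [0, 0, 0], "fingers": 85},
  {"slide": [19.8, -28.3, 0], "dr": [0, 0, 0], "fingers": 85},
  {"slide": [19.8, -28.3, 0], "dr": [0, 0, 0], "fingers": 85},
  {"slide": [19.8, -28.3, 0], "dr": [0, 0, 0], "fingers": 85},
  {"slide": [19.8, -28.3, 0], "dr": [0, 0, 0], "fingers": 85},
  {"slide": [19.8, -28.3, 0], "dr": [0, 0, 0], "fingers": 85},
])

```text
time: 2.1
ee_pos: [0.4452, 0.1702, 0.194]
tool_rot: [0.0, 0.989, 0.15, -0.0]
contact_force: [0.1, 0.5, 0.1]
grip_width: 0.0852
grip_force: 0.0
```

Emit:
apply_moves([
  {"slide": [0, 0, 0], "dr": [0, 0, -7], "fingers": 85},
  {"slide": [0, 0, 0], "dr": [0, 0, -7], "fingers": 85},
  {"slide": [0, 0, 0], "dr": [0, 0, -7], "fingers": 85},
  {"slide": [0, 0, 0], "dr": [0, 0, -7], "fingers": 85},
  {"slide": [0, 0, 0], "dr": [0, 0, -7], "fingers": 85},
  {"slide": [0, 0, 0], "dr": [0, 0, -7], "fingers": 85},
  {"slide": [0, 0, 0], "dr": [0, 0, -7], "fingers": 85},
  {"slide": [0, 0, 0], "dr": [0, 0, -7], "fingers": 85},
  {"slide": [0, 0, 0], "dr": [0, 0, -7], "fingers": 85},
  {"slide": [0, 0, 0], "dr": [0, 0, -7], "fingers": 85},
])

```text
time: 2.93
ee_pos: [0.445, 0.1682, 0.194]
tool_rot: [-0.0, 0.722, 0.692, -0.0]
contact_force: [0.1, -0.2, 0.4]
grip_width: 0.0847
grip_force: 0.0
```

Emit:
apply_moves([
  {"slide": [0, 0, 0], "dr": [0, 0, -7], "fingers": 85},
  {"slide": [0, 0, 0], "dr": [0, 0, -7], "fingers": 85},
  {"slide": [0, 0, 0], "dr": [0, 0, -7], "fingers": 85},
  {"slide": [0, 0, 0], "dr": [0, 0, -7], "fingers": 85},
  {"slide": [0, 0, 0], "dr": [0, 0, -7], "fingers": 85},
  {"slide": [0, 0, 0], "dr": [0, 0, -7], "fingers": 85},
  {"slide": [0, 0, 0], "dr": [0, 0, -7], "fingers": 85},
  {"slide": [0, 0, 0], "dr": [0, 0, -7], "fingers": 85},
  {"slide": [0, 0, 0], "dr": [0, 0, -7], "fingers": 85},
  {"slide": [0, 0, 0], "dr": [0, 0, -7], "fingers": 85},
])

```text
time: 3.77
ee_pos: [0.445, 0.1682, 0.194]
tool_rot: [-0.0, 0.195, 0.981, -0.0]
contact_force: [0.5, 0.6, 1.0]
grip_width: 0.0849
grip_force: 0.0
```

Emit:
apply_moves([
  {"slide": [0, 0, 20], "dr": [0, 0, -7], "fingers": 85},
  {"slide": [0, 0, 20], "dr": [0, 0, -7], "fingers": 85},
  {"slide": [0, 0, 20], "dr": [0, 0, -1], "fingers": 85},
  {"slide": [0, 0, 10], "dr": [0, 0, 0], "fingers": 85},
  {"slide": [0, 0, 0], "dr": [0, -7, 0], "fingers": 85},
  {"slide": [0, 0, 0], "dr": [0, -7, 0], "fingers": 85},
  {"slide": [0, 0, 0], "dr": [0, -7, 0], "fingers": 85},
  {"slide": [0, 0, 0], "dr": [0, -7, 0], "fingers": 85},
  {"slide": [0, 0, 0], "dr": [0, -7, 0], "fingers": 85},
  {"slide": [0, 0, 0], "dr": [0, 0, 0], "fingers": 85},
])

```text
time: 4.6
ee_pos: [0.4396, 0.168, 0.119]
tool_rot: [0.297, 0.064, 0.952, -0.021]
contact_force: [-1.3, -0.7, -0.6]
grip_width: 0.0849
grip_force: 0.0
```

```bash
cat >> h.py <<'E'
from scipy.spatial.transform import Rotation as Ro
def pose():
    s=manip.state(); q=s['tool_rot']; return s,np.array(s['ee_pos']),Ro.from_quat([q[1],q[2],q[3],q[0]])
def todo(p,yawx,tilt):
    # remaining slide (tool, mm) and turn (deg, tool) to TCP p, tool x yaw, tilt (tool y, deg) from straight down
    s,x,R=pose(); G=Ro.from_euler('z',yawx,degrees=True)*Ro.from_euler('x',180,degrees=True)*Ro.from_euler('y',tilt,degrees=True)
    print('t',round(s['time'],2),'tcp',x.round(4),'F',s['contact_force'].round(1),'grip',round(s['grip_width'],4),round(s['grip_force'],1),'q',np.degrees(s['qpos']).round(0))
    print('slide now-axes',(R.inv().apply(np.array(p)-x)*1000).round(1),'goal-axes',(G.inv().apply(np.array(p)-x)*1000).round(1),'dr',np.degrees((R.inv()*G).as_rotvec()).round(2))
E
python3 -c "
from h import *
todo([.449,.170,.0137],172.19,-35)"
```

```text
t 4.6 tcp [0.4396 0.168  0.119 ] F [-1.3 -0.7 -0.6] grip 0.0849 0.0 q [ 15. -24. 139. -23.  35. -52.]
slide now-axes [52.5  3.5 91.7] goal-axes [53.   3.2 91.4] dr [-0.08 -0.32  0.16]
```

Emit:
apply_moves([
  {"slide": [10.5, 0.7, 18.3], "dr": [0, -0.3, 0], "fingers": 85},
  {"slide": [10.5, 0.7, 18.3], "dr": [0, 0, 0], "fingers": 85},
  {"slide": [10.5, 0.7, 18.3], "dr": [0, 0, 0], "fingers": 85},
  {"slide": [10.5, 0.7, 18.3], "dr": [0, 0, 0], "fingers": 85},
  {"slide": [10.5, 0.7, 18.3], "dr": [0, 0, 0], "fingers": 85},
  {"slide": [0, 0, 0], "dr": [0, 0, 0], "fingers": 85},
])

```text
time: 5.1
ee_pos: [0.4542, 0.1689, 0.0155]
tool_rot: [0.298, 0.066, 0.952, -0.023]
contact_force: [-0.6, -0.2, -0.7]
grip_width: 0.0852
grip_force: 0.0
```

```bash
python3 -c "
from h import *
todo([.4667,.1676,.0137],172.19,-35)"
```

```text
t 5.1 tcp [0.4542 0.1689 0.0155] F [-0.6 -0.2 -0.7] grip 0.0852 0.0 q [ 15.  -6. 139. -43.  19. -30.]
slide now-axes [-9.3  0.4  8.7] goal-axes [-9.2  0.4  8.7] dr [-0.28 -0.17  0.  ]
```

Emit:
apply_moves([
  {"slide": [-4.6, 0.2, 4.3], "dr": [0, 0, 0], "fingers": 85},
  {"slide": [-4.6, 0.2, 4.3], "dr": [0, 0, 0], "fingers": 85},
  {"slide": [0, 0, 0], "dr": [0, 0, 0], "fingers": 60},
  {"slide": [0, 0, 0], "dr": [0, 0, 0], "fingers": 40},
  {"slide": [0, 0, 0], "dr": [0, 0, 0], "fingers": 40},
  {"slide": [0, 0, 0], "dr": [0, 0, 0], "fingers": 40},
  {"slide": [0, 0, 0], "dr": [0, 0, 0], "fingers": 40},
  {"slide": [0, 0, 0], "dr": [0, 0, 0], "fingers": 40},
], force=40)

```text
time: 5.77
ee_pos: [0.468, 0.1691, 0.0179]
tool_rot: [0.303, 0.065, 0.951, -0.021]
contact_force: [0.4, -0.1, -0.2]
grip_width: 0.0399
grip_force: 0.0
```

```bash
python3 -c "
from h import *
todo([.4667,.1676,.0137],172.19,-35)
s,x,R=pose(); f=np.array([.9907,-.1359,0]); piv=np.array([.4962,.1636,0])+.020*f
r=R.inv().apply(x-piv)*1000; r[1]=0
d=6; print('pivot->tcp',r.round(1),'row slide for',d,'deg:',(Ro.from_rotvec([0,np.radians(d),0]).apply(r)-r).round(2), 'up in tool',R.inv().apply([0,0,1]).round(2))
snap('side','side1')
im=np.load('pics/side1.npz')['im'][150:290,210:390]; cv2.imwrite('pics/s1.png',cv2.resize(im,None,fx=4,fy=4)[:,:,::-1])"
```

```text
t 5.77 tcp [0.468  0.1691 0.0179] F [ 0.4 -0.1 -0.2] grip 0.0399 0.0 q [ 14.  -4. 137. -43.  18. -30.]
slide now-axes [ 3.3 -1.7  2.8] goal-axes [ 3.3 -1.7  2.8] dr [ 0.    0.32 -0.01]
pivot->tcp [ 29.4   0.  -42.7] row slide for 6 deg: [-4.63  0.   -2.83] up in tool [-0.58  0.   -0.82]
```

View pics/s1.png

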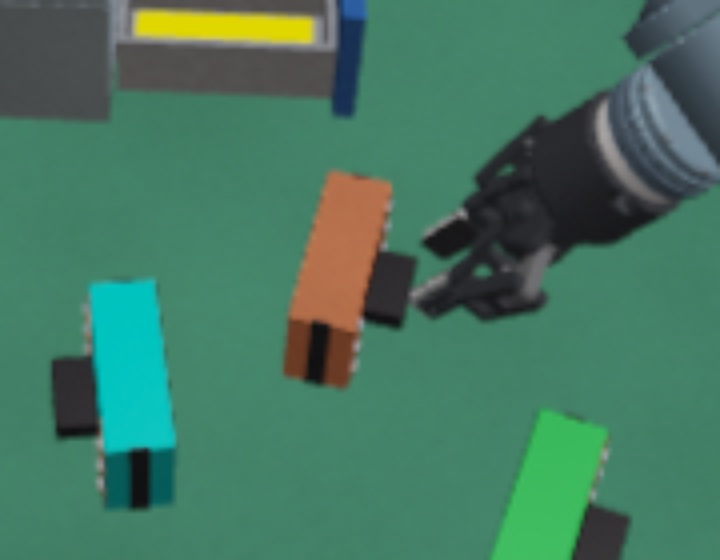

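The side crop shows the fingers closed at (440,240) and (425,300), just in front of the handle (395,290). They missed it, and the block has not moved. I'll measure where the fingertips really are.

```bash
python3 - <<'E'
from m import *
im,W,H,S,V=load('side1','side')
s,x,R=pose()
for cu,cv in [(440,240),(430,245),(425,300),(415,303),(450,290),(395,290),(380,290),(412,258),(340,250)]:
    u,v=210+cu//4,150+cv//4; print((cu,cv),W[v,u].round(4),'tool mm',(R.inv().apply(W[v,u]-x)*1000).round(1))
print(world('top',np.load('pics/top0.npz')['d'])[250,245])
im,d=snap('wrist','w1'); 
E
```

```text
(440, 240) [0.4395 0.1533 0.0587] tool mm [ -2.3 -19.6 -48.4]
(430, 245) [0.4464 0.1555 0.0565] tool mm [ -6.4 -16.4 -42.8]
(425, 300) [0.4481 0.2033 0.0618] tool mm [ -5.6  31.2 -50. ]
(415, 303) [0.4546 0.1992 0.0557] tool mm [ -7.7  28.  -40.9]
(450, 290) [0.4363 0.2076 0.0803] tool mm [ -6.2  33.8 -72.2]
(395, 290) [0.4654 0.1772 0.038 ] tool mm [ -8.7   7.7 -18.6]
(380, 290) [0.4727 0.1786 0.0386] tool mm [-14.7  10.1 -15. ]
(412, 258) [0.4539 0.147  0.0338] tool mm [ -0.3 -23.9 -19.4]
(340, 250) [0.4991 0.1685 0.06  ] tool mm [-49.6   3.6 -16.6]
[0.46865052 0.16824291 0.03682997]
```

View pics/w1.png

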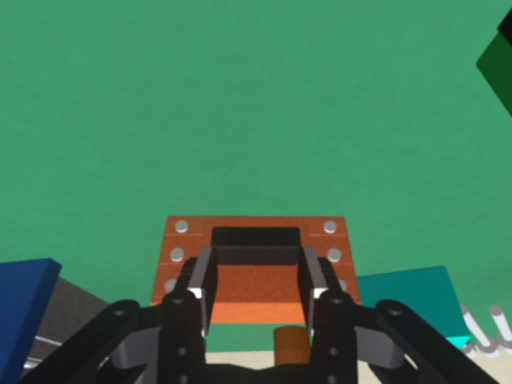

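The wrist view shows the handle at (255,240), between the finger ends at (208,260) and (308,260). The fingers look nearer to the camera than the handle. I'll check with wrist depth in tool coordinates.

```bash
python3 - <<'E'
from m import *
z=np.load('pics/w1.npz'); d=z['d']; c=manip.camera_params('wrist'); E=np.array(c['hand_eye'])
s,x,R=pose()
def T(u,v):
    k=d[v,u]; p=np.array([(u-c['cx'])/c['fx']*k,(v-c['cy'])/c['fy']*k,k]); return (E[:3,:3]@p+E[:3,3])
for n,u,v in [('fingL',205,262),('fingL2',200,290),('fingR',308,262),('fingR2',315,290),('handle',255,255),('handle2',255,235),('face',255,290),('bodyL',170,250),('green',250,150)]:
    p=T(u,v); print(n,d[v,u].round(3),'tool',(p*1000).round(1),'world',(x+R.apply(p)).round(4))
E
```

```text
fingL 0.14 tool [ 11.3 -23.2 -55.9] world [0.4237 0.1517 0.0568]
fingL2 0.122 tool [ 10.9 -22.1 -75.5] world [0.413  0.1543 0.0731]
fingR 0.138 tool [ 12.3  21.3 -57.7] world [0.4279 0.1961 0.0577]
fingR2 0.122 tool [ 10.9  21.4 -75.7] world [0.4188 0.1974 0.0732]
handle 0.183 tool [ -7.1  -1.7 -16.9] world [0.4638 0.1679 0.0357]
handle2 0.178 tool [  6.1  -1.7 -18.2] world [0.4525 0.1695 0.0291]
face 0.186 tool [-27.8  -1.8 -20.7] world [0.4784 0.1659 0.0507]
bodyL 0.199 tool [-12.  -54.3  -1.8] world [0.4693 0.1141 0.0262]
green 0.165 tool [ 52.8  -4.1 -15.5] world [ 4.159e-01  1.721e-01 -2.000e-04]
```

```bash
python3 - <<'E'
from m import *
z=np.load('pics/w1.npz'); d=z['d']; c=manip.camera_params('wrist'); E=np.array(c['hand_eye'])
s,x,R=pose()
v,u=np.mgrid[:384,:512]; P=np.stack([(u-c['cx'])/c['fx']*d,(v-c['cy'])/c['fy']*d,d],-1)@E[:3,:3].T+E[:3,3]; P*=1000
for col in (203,206,209,212,304,308,312):
    print(col,[tuple(P[r,col].round(0).astype(int)) for r in range(236,300,6)])
im,W,*_=load('side1','side'); Q=R.inv().apply((W-x).reshape(-1,3)).reshape(W.shape)*1000
m=(abs(Q[...,0])<14)&(abs(Q[...,1])<50)&(Q[...,2]>-70)&(Q[...,2]<-22)&(W[...,2]>.041); 
for r in range(190,235,2):
    i=np.where(m[r])[0]
    if len(i): print(r,i.min(),i.max(),Q[r,i.min()].round(0),Q[r,i.max()].round(0))
E
```

```text
203 [(np.int64(-6), np.int64(-35), np.int64(6)), (np.int64(-9), np.int64(-35), np.int64(3)), (np.int64(12), np.int64(-26), np.int64(-44)), (np.int64(12), np.int64(-25), np.int64(-50)), (np.int64(12), np.int64(-24), np.int64(-55)), (np.int64(11), np.int64(-24), np.int64(-59)), (np.int64(12), np.int64(-23), np.int64(-64)), (np.int64(12), np.int64(-22), np.int64(-69)), (np.int64(12), np.int64(-21), np.int64(-73)), (np.int64(10), np.int64(-21), np.int64(-75)), (np.int64(8), np.int64(-21), np.int64(-76))]
206 [(np.int64(-7), np.int64(-33), np.int64(6)), (np.int64(-10), np.int64(-33), np.int64(5)), (np.int64(12), np.int64(-25), np.int64(-43)), (np.int64(12), np.int64(-24), np.int64(-50)), (np.int64(12), np.int64(-23), np.int64(-55)), (np.int64(11), np.int64(-22), np.int64(-59)), (np.int64(12), np.int64(-21), np.int64(-66)), (np.int64(11), np.int64(-21), np.int64(-68)), (np.int64(11), np.int64(-21), np.int64(-71)), (np.int64(9), np.int64(-20), np.int64(-73)), (np.int64(8), np.int64(-20), np.int64(-75))]
209 [(np.int64(-7), np.int64(-31), np.int64(7)), (np.int64(-10), np.int64(-31), np.int64
[... 2256 characters left out ...]
p.int64(-68)), (np.int64(11), np.int64(21), np.int64(-73)), (np.int64(11), np.int64(20), np.int64(-76)), (np.int64(8), np.int64(20), np.int64(-75))]
204 322 323 [-12. -23. -65.] [ -9. -24. -66.]
206 319 325 [-11. -24. -53.] [ -5. -18. -70.]
208 316 326 [-11. -23. -42.] [  1. -18. -67.]
210 316 328 [ -9. -19. -41.] [  8. -17. -67.]
212 317 326 [ -3. -18. -39.] [ 11. -18. -56.]
214 320 323 [  8. -20. -37.] [ 10. -16. -47.]
218 320 321 [-12.  24. -69.] [-10.  23. -70.]
220 317 321 [-11.  24. -58.] [ -7.  26. -67.]
222 314 321 [-11.  24. -47.] [ -6.  31. -68.]
224 313 322 [ -9.  26. -41.] [  0.  32. -65.]
226 313 324 [ -5.  28. -38.] [  6.  34. -65.]
228 316 322 [  0.  33. -44.] [  8.  35. -57.]
```

Both cameras agree that at 40 mm opening the true fingertips are about 40 mm behind the nominal TCP, so I was too short. I'll open, tilt less and go deeper.

Emit:
apply_moves([
  {"slide": [0, 0, -5], "dr": [0, 0, 0], "fingers": 85},
  {"slide": [0, 0, -5], "dr": [0, 0, 0], "fingers": 85},
  {"slide": [0, 0, 0], "dr": [0, 0, 0], "fingers": 85},
  {"slide": [0, 0, 0], "dr": [0, 5, 0], "fingers": 85},
  {"slide": [0, 0, 0], "dr": [0, 5, 0], "fingers": 85},
  {"slide": [0, 0, 0], "dr": [0, 0, 0], "fingers": 85},
])

```text
time: 6.37
ee_pos: [0.4665, 0.169, 0.0289]
tool_rot: [0.235, 0.068, 0.969, -0.017]
contact_force: [1.1, -0.1, 0.6]
grip_width: 0.0852
grip_force: 0.0
```

```bash
python3 -c "
from h import *
todo([.4815,.1656,-.0218],172.19,-25)"
```

```text
t 6.37 tcp [0.4665 0.169  0.0289] F [ 1.1 -0.1  0.6] grip 0.0852 0.0 q [ 12.  -5. 134. -20.  27. -54.]
slide now-axes [ 9.6 -1.2 52.1] goal-axes [ 7.5 -1.3 52.4] dr [-0.15  2.26 -0.22]
```

Emit:
apply_moves([
  {"slide": [0, 0, 0], "dr": [0, 2.2, 0], "fingers": 85},
  {"slide": [1.5, -0.3, 10.5], "dr": [0, 0, 0], "fingers": 85},
  {"slide": [1.5, -0.3, 10.5], "dr": [0, 0, 0], "fingers": 85},
  {"slide": [1.5, -0.3, 10.5], "dr": [0, 0, 0], "fingers": 85},
  {"slide": [1.5, -0.2, 10.5], "dr": [0, 0, 0], "fingers": 85},
  {"slide": [0, 0, 0], "dr": [0, 0, 0], "fingers": 85},
])

```text
time: 6.87
ee_pos: [0.4729, 0.1648, -0.017]
tool_rot: [0.213, 0.068, 0.975, -0.018]
contact_force: [-1.0, 0.3, -0.2]
grip_width: 0.085
grip_force: 0.0
```

```bash
cat >> h.py <<'E'
def wtool(d):
    c=manip.camera_params('wrist'); E=np.array(c['hand_eye']); v,u=np.mgrid[:384,:512]
    return (np.stack([(u-c['cx'])/c['fx']*d,(v-c['cy'])/c['fy']*d,d],-1)@E[:3,:3].T+E[:3,3])*1000
def tips():
    s,x,R=pose(); im,d=manip.get_image('side'); W=world('side',d); Q=R.inv().apply((W-x).reshape(-1,3)).reshape(W.shape)*1000
    w=s['grip_width']*500
    for sg in(-1,1):
        m=(abs(Q[...,0])<14)&(abs(Q[...,1]-sg*(w+7))<10)&(Q[...,2]>-80)&(Q[...,2]<-22)&(W[...,2]>.041); q=Q[m]
        if len(q): i=q[:,2].argsort()[-6:]; print('tip',sg,len(q),q[i].mean(0).round(1),(x+R.apply(q[i].mean(0)/1000)).round(4))
E
python3 -c "
from h import *
todo([.4815,.1656,-.0218],172.19,-25); tips()"
```

```text
t 6.87 tcp [ 0.4729  0.1648 -0.017 ] F [-1.   0.3 -0.2] grip 0.085 0.0 q [ 11.   3. 132. -21.  24. -54.]
slide now-axes [-5.6  2.   7.9] goal-axes [-5.6  1.9  7.9] dr [-0.4  -0.31 -0.09]
tip -1 35 [ -7.  -41.7 -63. ] [0.4473 0.1266 0.0434]
tip 1 43 [ -8.1  51.3 -62.5] [0.4616 0.2186 0.0429]
```

Emit:
apply_moves([
  {"slide": [-2.8, 1, 4], "dr": [0, 0, 0], "fingers": 85},
  {"slide": [-2.8, 1, 3.9], "dr": [0, 0, 0], "fingers": 85},
  {"slide": [0, 0, 0], "dr": [0, 0, 0], "fingers": 60},
  {"slide": [0, 0, 0], "dr": [0, 0, 0], "fingers": 42},
  {"slide": [0, 0, 0], "dr": [0, 0, 0], "fingers": 42},
  {"slide": [0, 0, 0], "dr": [0, 0, 0], "fingers": 42},
  {"slide": [0, 0, 0], "dr": [0, 0, 0], "fingers": 42},
  {"slide": [0, 0, 0], "dr": [0, 0, 0], "fingers": 42},
], force=40)

```text
time: 7.58
ee_pos: [0.4834, 0.1662, -0.0192]
tool_rot: [0.214, 0.068, 0.974, -0.017]
contact_force: [-3.3, -1.7, 6.4]
grip_width: 0.0496
grip_force: 41.1
```

```bash
python3 -c "
from h import *
todo([.4815,.1656,-.0218],172.19,-25)
s,x,R=pose(); f=np.array([.9907,-.1359,0]); piv=np.array([.4962,.1636,0])+.020*f
r=R.inv().apply(x-piv)*1000; r[1]=0
d=5; print('pivot->tcp',r.round(1),'row slide for',d,'deg:',(Ro.from_rotvec([0,np.radians(d),0]).apply(r)-r).round(2), 'up in tool',R.inv().apply([0,0,1]).round(2))"
```

```text
t 7.58 tcp [ 0.4834  0.1662 -0.0192] F [-3.3 -1.7  6.4] grip 0.0496 41.1 q [ 11.   4. 130. -21.  23. -54.]
slide now-axes [ 2.7 -0.9  1.6] goal-axes [ 2.7 -0.9  1.6] dr [-0.3  -0.16 -0.11]
pivot->tcp [38.1  0.   3.5] row slide for 5 deg: [ 0.16  0.   -3.33] up in tool [-0.42 -0.   -0.91]
```

Emit:
apply_moves([
  {"slide": [-1.7, 0, -3.6], "dr": [0, 0, 0], "fingers": 42},
  {"slide": [0.2, 0, -3.3], "dr": [0, 5, 0], "fingers": 42},
  {"slide": [0.2, 0, -3.3], "dr": [0, 5, 0], "fingers": 42},
  {"slide": [0.2, 0, -3.3], "dr": [0, 5, 0], "fingers": 42},
  {"slide": [0.2, 0, -3.3], "dr": [0, 5, 0], "fingers": 42},
  {"slide": [0.2, 0, -3.3], "dr": [0, 5, 0], "fingers": 42},
  {"slide": [0, 0, 0], "dr": [0, 0, 0], "fingers": 42},
], force=60)

```text
time: 8.17
ee_pos: [0.4815, 0.1666, 0.001]
tool_rot: [-0.001, 0.071, 0.997, -0.001]
contact_force: [1.5, 0.1, -3.7]
grip_width: 0.0485
grip_force: 64.3
```

```bash
python3 -c "
from h import *
todo([.4815,.1656,-.0218],172.19,0)
snap('side','side2')
im=np.load('pics/side2.npz')['im'][150:290,210:390]; cv2.imwrite('pics/s2.png',cv2.resize(im,None,fx=4,fy=4)[:,:,::-1])"
```

```text
t 8.17 tcp [0.4815 0.1666 0.001 ] F [ 1.5  0.1 -3.7] grip 0.0485 64.3 q [  6.  11. 116.  -0.  53. -75.]
slide now-axes [-0.1 -0.9 22.8] goal-axes [-0.1 -1.  22.8] dr [-0.16 -0.05 -0.3 ]
```

View pics/s2.png

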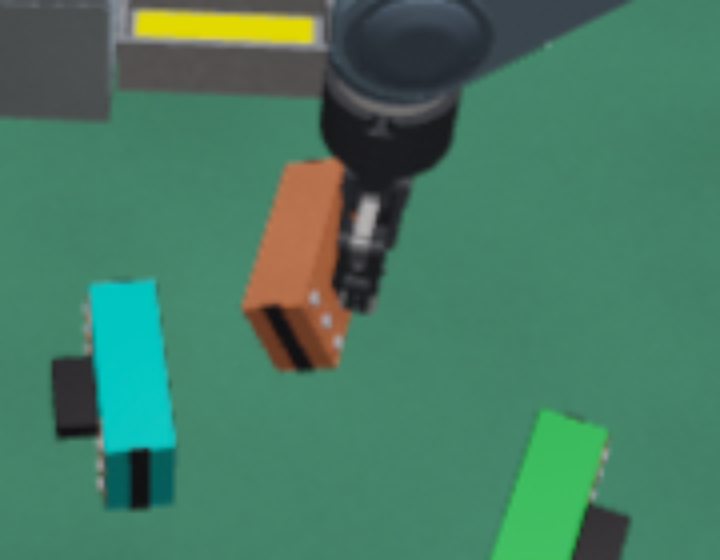

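The side crop shows the block, held by the handle, tipped about 25° with the tool; body at (300,260), and the turquoise block clear at (130,390). I continue.

Emit:
apply_moves([
  {"slide": [0.2, 0, -3.3], "dr": [0, 5, 0], "fingers": 42},
  {"slide": [0.2, 0, -3.3], "dr": [0, 5, 0], "fingers": 42},
  {"slide": [0.2, 0, -3.3], "dr": [0, 5, 0], "fingers": 42},
  {"slide": [0.2, 0, -3.3], "dr": [0, 5, 0], "fingers": 42},
  {"slide": [0.2, 0, -3.3], "dr": [0, 5, 0], "fingers": 42},
  {"slide": [0.2, 0, -3.3], "dr": [0, 5, 0], "fingers": 42},
  {"slide": [0.2, 0, -3.3], "dr": [0, 5, 0], "fingers": 42},
  {"slide": [0.2, 0, -3.3], "dr": [0, 5, 0], "fingers": 42},
  {"slide": [0.2, 0, -3.3], "dr": [0, 5, 0], "fingers": 42},
  {"slide": [0.2, 0, -3.3], "dr": [0, 5, 0], "fingers": 42},
])

```text
time: 9.05
ee_pos: [0.4881, 0.1657, 0.0295]
tool_rot: [-0.424, 0.064, 0.903, 0.027]
contact_force: [0.9, -0.8, -2.8]
grip_width: 0.0486
grip_force: 64.5
```

```bash
python3 -c "
from h import *
todo([.4815,.1656,-.0218],172.19,50)
snap('side','side3')
im=np.load('pics/side3.npz')['im'][120:290,180:390]; cv2.imwrite('pics/s3.png',cv2.resize(im,None,fx=3,fy=3)[:,:,::-1])"
```

```text
t 9.05 tcp [0.4881 0.1657 0.0295] F [ 0.9 -0.8 -2.8] grip 0.0486 64.5 q [  2.  42.  82.   8. 106. -81.]
slide now-axes [-35.3  -0.8  37.8] goal-axes [-35.1  -1.   37.9] dr [-0.06 -0.27 -0.35]
```

View pics/s3.png

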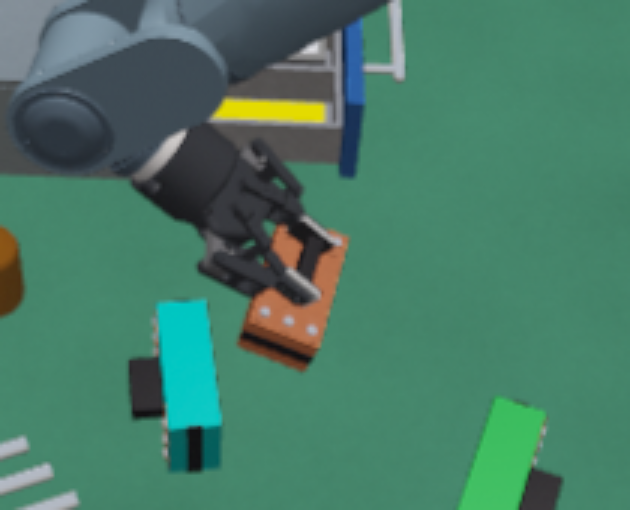

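The side crop shows the block tipped about 75°, handle up between the fingers at (310,260), with the turquoise block clear at (190,380). The oil bottle is near under the wrist, so I turn 5° more, lower it and release.

Emit:
apply_moves([
  {"slide": [0.2, 0, -3.3], "dr": [0, 5, 0], "fingers": 42},
  {"slide": [-1.2, 0, 0.8], "dr": [0, 0, 0], "fingers": 42},
  {"slide": [-1.2, 0, 0.8], "dr": [0, 0, 0], "fingers": 42},
  {"slide": [-1, 0, 0.7], "dr": [0, 0, 0], "fingers": 42},
  {"slide": [0, 0, 0], "dr": [0, 0, 0], "fingers": 42},
])

```text
time: 9.52
ee_pos: [0.4915, 0.1655, 0.0311]
tool_rot: [-0.462, 0.062, 0.884, 0.031]
contact_force: [2.6, -2.2, 11.9]
grip_width: 0.0487
grip_force: 65.6
```

Emit:
apply_moves([
  {"slide": [0.5, 0, -0.4], "dr": [0, 0, 0], "fingers": 42},
  {"slide": [0, 0, 0], "dr": [0, 0, 0], "fingers": 52},
  {"slide": [0, 0, 0], "dr": [0, 0, 0], "fingers": 56},
  {"slide": [0, 0, 0], "dr": [0, 0, 0], "fingers": 62},
  {"slide": [0, 0, 0], "dr": [0, 0, 0], "fingers": 66},
  {"slide": [0, 0, 0], "dr": [0, 0, 0], "fingers": 66},
  {"slide": [0, 0, 0], "dr": [0, 0, 0], "fingers": 66},
])

```text
time: 10.1
ee_pos: [0.4908, 0.1653, 0.0286]
tool_rot: [-0.462, 0.063, 0.884, 0.031]
contact_force: [-0.3, -0.2, -0.1]
grip_width: 0.0661
grip_force: 0.0
```

```bash
python3 -c "
from h import *
todo([.4815,.1656,-.0218],172.19,50)
snap('side','side4')
im=np.load('pics/side4.npz')['im'][120:290,180:390]; cv2.imwrite('pics/s4.png',cv2.resize(im,None,fx=3,fy=3)[:,:,::-1])"
```

```text
t 10.1 tcp [0.4908 0.1653 0.0286] F [-0.3 -0.2 -0.1] grip 0.0661 0.0 q [  2.  45.  79.   8. 110. -81.]
slide now-axes [-36.2  -0.8  36.3] goal-axes [-32.7  -1.   39.4] dr [ 0.02 -5.21 -0.32]
```

View pics/s4.png

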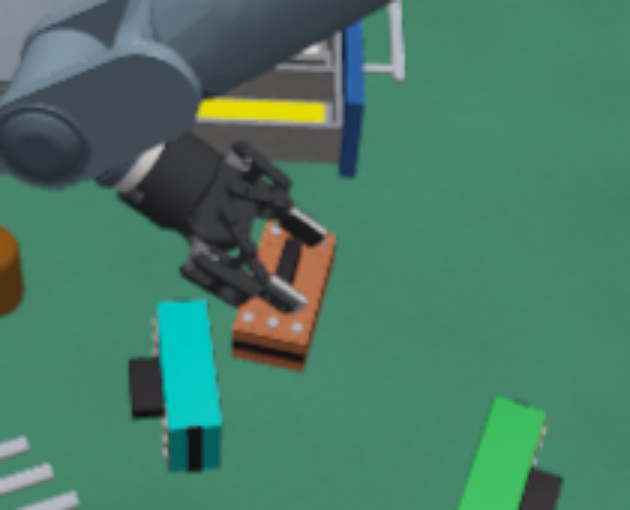

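The side crop shows the block standing on its base with its handle up at (290,260) and the fingers free of it. I lift off and straighten the tool.

Emit:
apply_moves([
  {"slide": [8, 0, -6], "dr": [0, 0, 0], "fingers": 70},
  {"slide": [16.4, 0, -11.4], "dr": [0, 0, 0], "fingers": 85},
  {"slide": [16.4, 0, -11.4], "dr": [0, 0, 0], "fingers": 85},
  {"slide": [16.4, 0, -11.4], "dr": [0, 0, 0], "fingers": 85},
  {"slide": [16.4, 0, -11.4], "dr": [0, 0, 0], "fingers": 85},
])

```text
time: 10.57
ee_pos: [0.4916, 0.1656, 0.1204]
tool_rot: [-0.462, 0.063, 0.884, 0.031]
contact_force: [0.2, -0.1, -0.2]
grip_width: 0.0847
grip_force: 0.0
```

Emit:
apply_moves([
  {"slide": [0, 0, 0], "dr": [0, -7, 0], "fingers": 85},
  {"slide": [0, 0, 0], "dr": [0, -7, 0], "fingers": 85},
  {"slide": [0, 0, 0], "dr": [0, -7, 0], "fingers": 85},
  {"slide": [0, 0, 0], "dr": [0, -7, 0], "fingers": 85},
  {"slide": [0, 0, 0], "dr": [0, -7, 0], "fingers": 85},
  {"slide": [0, 0, 0], "dr": [0, -7, 0], "fingers": 85},
  {"slide": [0, 0, 0], "dr": [0, -7, 0], "fingers": 85},
  {"slide": [0, 0, 0], "dr": [0, -6, 0], "fingers": 85},
  {"slide": [0, 0, 0], "dr": [0, 0, 0], "fingers": 85},
  {"slide": [0, 0, 0], "dr": [0, 0, 0], "fingers": 85},
])

```text
time: 11.4
ee_pos: [0.4906, 0.1659, 0.1196]
tool_rot: [-0.002, 0.07, 0.998, -0.002]
contact_force: [0.1, -0.4, 0.1]
grip_width: 0.085
grip_force: 0.0
```

```bash
cat > w.py <<'E'
from m import *
def wr(f):
    s,x,R=pose(); im,d=snap('wrist',f); P=x+R.apply(wtool(d).reshape(-1,3)/1000); P=P.reshape(384,512,3); P[d==0]=-1
    return im,P,*cv2.split(cv2.cvtColor(im,cv2.COLOR_RGB2HSV))
def box(n,m,P):
    m=cv2.morphologyEx(m.astype(np.uint8),cv2.MORPH_OPEN,np.ones((3,3)))
    k,l,st,_=cv2.connectedComponentsWithStats(m)
    if k<2: print(n,'none'); return
    i=1+np.argmax(st[1:,4]); m=l==i; p=P[m]; rc=cv2.minAreaRect((p[:,:2]*1000).astype(np.float32))
    print(n,m.sum(),'px',st[i,:4],'mean',p.mean(0).round(4),'rect',np.round(rc[0],1),np.round(rc[1],1),round(rc[2],2)); return m
E
python3 -c "
from w import *
im,P,H,S,V=wr('w2'); z=P[...,2]
br=((H<14)|(H>172))&(S>100)
box('body',br&(abs(z-.04)<.006),P); box('handle',(V<110)&(abs(z-.065)<.006)&(S<130),P)
todo([.5462,.157,.06],172.19,0)
im,W,H,S,V=load('side4','side')
snap('top','top2'); im,W,H,S,V=load('top2'); br=((H<14)|(H>172))&(S>100)
rep(W,'topbody',roi(br&(abs(W[...,2]-.04)<.006),200,300,190,270))
"
```

```text
body 6059 px [190 216 135  62] mean [0.5397 0.1583 0.0394] rect [544.9 157.8] [119.4  60.7] 81.53
handle 817 px [228 254  58  16] mean [0.5438 0.1577 0.0641] rect [544.6 157.4] [47.7 14.1] 80.79
t 11.45 tcp [0.4918 0.1657 0.1197] F [-0.1  0.9 -0.3] grip 0.085 0.0 q [  6.   1. 112.  -0.  67. -76.]
slide now-axes [-55.3  -0.8  59.5] goal-axes [-55.1  -1.2  59.7] dr [-0.21 -0.19 -0.21]
topbody 7 med [0.5602 0.0975 0.0406] z [0.0403 0.0427] rect [559.2  98.7] [2.6 8.1] 88.0
```

Emit:
apply_moves([
  {"slide": [-18, 0, 0], "dr": [-0.2, -0.2, 0.7], "fingers": 85},
  {"slide": [-18, 0, 0], "dr": [0, 0, 0], "fingers": 85},
  {"slide": [-17.6, 0, 0], "dr": [0, 0, 0], "fingers": 85},
  {"slide": [0, 0, 25], "dr": [0, 0, 0], "fingers": 85},
  {"slide": [0, 0, 25], "dr": [0, 0, 0], "fingers": 85},
  {"slide": [0, 0, 20], "dr": [0, 0, 0], "fingers": 85},
  {"slide": [0, 0, 0], "dr": [0, 0, 0], "fingers": 85},
])

```text
time: 12.08
ee_pos: [0.542, 0.1568, 0.0438]
tool_rot: [-0.005, 0.077, 0.997, -0.001]
contact_force: [-0.9, 1.2, -0.5]
grip_width: 0.085
grip_force: 0.0
```

```bash
python3 -c "
from w import *
im,P,H,S,V=wr('w3'); z=P[...,2]
br=((H<14)|(H>172))&(S>100)
box('body',br&(abs(z-.04)<.006),P); box('handle',(V<110)&(abs(z-.065)<.006)&(S<130),P)
todo([.5448,.1576,.003],171.3,0);tips()
"
```

```text
body 12748 px [161 184 197  90] mean [0.5398 0.1582 0.0395] rect [545.  157.4] [119.4  60.3] 81.92
handle 1761 px [216 240  88  21] mean [0.5446 0.1577 0.0643] rect [544.7 157.4] [48.1 13. ] 81.67
t 12.13 tcp [0.5435 0.157  0.0462] F [-0.3 -0.2  0.6] grip 0.0851 0.0 q [  5.  14. 107.  -0.  60. -77.]
slide now-axes [-1.5  0.8 43.2] goal-axes [-1.2  0.7 43.2] dr [-0.1  -0.34 -0.08]
tip -1 8 [  9.3 -40.7 -57.6] [0.5284 0.1183 0.1039]
tip 1 56 [  4.1  52.2 -53.7] [0.5477 0.2093 0.0998]
```

Emit:
apply_moves([
  {"slide": [-1.4, 0.5, 14.4], "dr": [0, -0.3, -0.5], "fingers": 85},
  {"slide": [0, 0, 14.4], "dr": [0, 0, 0], "fingers": 85},
  {"slide": [0, 0, 14.4], "dr": [0, 0, 0], "fingers": 85},
  {"slide": [0, 0, 0], "dr": [0, 0, 0], "fingers": 60},
  {"slide": [0, 0, 0], "dr": [0, 0, 0], "fingers": 42},
  {"slide": [0, 0, 0], "dr": [0, 0, 0], "fingers": 42},
  {"slide": [0, 0, 0], "dr": [0, 0, 0], "fingers": 42},
  {"slide": [0, 0, 0], "dr": [0, 0, 0], "fingers": 42},
], force=60)

```text
time: 12.85
ee_pos: [0.5482, 0.158, 0.0079]
tool_rot: [0.005, 0.072, 0.997, -0.0]
contact_force: [-0.1, -0.8, 5.3]
grip_width: 0.0484
grip_force: 63.5
```

```bash
python3 -c "
from w import *
todo([.5448,.1576,.003],171.8,0)"
```

```text
t 12.85 tcp [0.5482 0.158  0.0079] F [-0.1 -0.8  5.3] grip 0.0484 63.5 q [  5.  17. 107.  -0.  55. -77.]
slide now-axes [ 3.4 -0.8  4.9] goal-axes [ 3.4 -0.8  4.9] dr [ 0.01  0.55 -0.01]
```

Emit:
apply_moves([
  {"slide": [0, 0, -5], "dr": [0, 0, 0], "fingers": 42},
  {"slide": [0, 0, -5], "dr": [0, 0, 0], "fingers": 42},
  {"slide": [0, 0, -20], "dr": [0, 0, 0], "fingers": 42},
  {"slide": [0, 0, -25], "dr": [0, 0, 0], "fingers": 42},
  {"slide": [0, 0, -25], "dr": [0, 0, 0], "fingers": 42},
  {"slide": [0, 0, -25], "dr": [0, 0, 0], "fingers": 42},
  {"slide": [0, 0, -25], "dr": [0, 0, 0], "fingers": 42},
  {"slide": [0, 0, -20], "dr": [0, 0, 0], "fingers": 42},
  {"slide": [0, 0, 0], "dr": [0, 0, 0], "fingers": 42},
])

```text
time: 13.6
ee_pos: [0.5478, 0.1585, 0.1603]
tool_rot: [0.007, 0.072, 0.997, 0.0]
contact_force: [0.2, 0.8, -2.8]
grip_width: 0.0486
grip_force: 63.9
```

```bash
python3 -c "
from w import *
im,P,H,S,V=wr('w4'); s,x,R=pose(); Q=R.inv().apply((P-x).reshape(-1,3)).reshape(P.shape)
br=((H<14)|(H>172))&(S>100)
m=box('body tool',br&(abs(Q[...,2]+.035)<.02),Q)
p=Q[m]; A=np.c_[p[:,:2],np.ones(len(p))]; print('plane',np.linalg.lstsq(A,p[:,2],rcond=None)[0].round(4))
todo([.5838,-.0390,.16],94.2,0)
snap('side','side5')
im,W,H,S,V=load('top0'); z=W[...,2]; m=roi((abs(z-.061)<.004)&(S<90),300,402,160,232)
a=np.radians(4.18); c=(W[...,:2]-[.7533,-.1008]); X=c[...,0]*np.cos(a)+c[...,1]*np.sin(a); Y=-c[...,0]*np.sin(a)+c[...,1]*np.cos(a)
y=Y[m&(X<-.12)&(X>-.2)]; h,e=np.histogram(y,np.arange(-.13,.13,.004)); print([(round(b,3),int(k)) for b,k in zip(e,h) if k>3])
xx=X[m&(Y>.05)&(Y<.1)]; h,e=np.histogram(xx,np.arange(-.27,-.07,.004)); print([(round(b,3),int(k)) for b,k in zip(e,h) if k>1])
"
```

```text
body tool 17583 px [137 186 242 112] mean [ 0.0159  0.     -0.0346] rect [2.6 0.3] [120.   57.9] 89.78
plane [ 0.2221 -0.0028 -0.0381]
t 13.65 tcp [0.5464 0.1583 0.1575] F [ 0.6 -0.2 -5.3] grip 0.0485 63.8 q [  5.   5. 103.  -0.  71. -77.]
slide now-axes [ -65.2 -189.9   -2. ] goal-axes [-199.5   22.8   -2.5] dr [ 0.4   0.44 77.58]
[(np.float64(-0.118), 4), (np.float64(-0.114), 45), (np.float64(-0.11), 40), (np.float64(-0.046), 5), (np.float64(-0.042), 29), (np.float64(-0.038), 54), (np.float64(-0.034), 6), (np.float64(-0.03), 28), (np.float64(-0.026), 38), (np.float64(-0.022), 35), (np.float64(-0.018), 28), (np.float64(-0.014), 33), (np.float64(-0.01), 40), (np.float64(-0.006), 36), (np.float64(-0.002), 36), (np.float64(0.002), 39), (np.float64(0.006), 37), (np.float64(0.01), 40), (np.float64(0.014), 31), (np.float64(0.018), 41), (np.float64(0.022), 44), (np.float64(0.026), 23), (np.float64(0.03), 4), (np.float64(0.034), 40), (np.float64(0.038), 33), (np.float64(0.106), 13), (np.float64(0.11), 48), (np.float64(0.114), 4)]
[(np.float64(-0.234), 21), (np.float64(-0.098), 28), (np.float64(-0.094), 21)]
```

```bash
python3 -c "
from w import *
z=np.load('pics/w4.npz'); im,d=z['im'],z['d']; H,S,V=cv2.split(cv2.cvtColor(im,cv2.COLOR_RGB2HSV)); Q=wtool(d)
br=((H<14)|(H>172))&(S>100)&(abs(Q[...,1])<58)&(abs(Q[...,1])>32)
for a in range(-36,48,6):
    m=br&(Q[...,0]>a)&(Q[...,0]<a+6)&(Q[...,2]>-70)&(Q[...,2]<20); print(a+3,m.sum(),np.round(np.percentile(Q[m][:,2],[10,50,90]),1) if m.sum() else '', np.round([np.median(Q[m&(Q[...,1]<0)][:,2]),np.median(Q[m&(Q[...,1]>0)][:,2])],1) if m.sum()>9 else '')
h=(V<110)&(S<130)&(abs(Q[...,1])<24)&(Q[...,2]>-75)&(Q[...,2]<-45)&(abs(Q[...,0])<20); print('handle',h.sum(),Q[h].min(0).round(1),Q[h].max(0).round(1),np.median(Q[h],0).round(1))
"
```

```text
-33 0  
-27 3 [-31.3 -31.3 -31.3] 
-21 135 [-32.8 -32.1 -31.3] [-31.9 -32.2]
-15 311 [-32.8 -32.1 -31.3] [-31.9 -32.2]
-9 463 [-32.2 -31.4 -30.7] [-31.3 -31.5]
-3 412 [-32.7 -31.9 -31. ] [-31.7 -32. ]
3 673 [-33.  -32.2 -31.4] [-32.1 -32.3]
9 1340 [-48.7 -31.8 -30.9] [-31.7 -31.9]
15 1008 [-32.6 -31.7 -30.9] [-31.6 -31.8]
21 807 [-33.1 -32.3 -31.5] [-32.3 -32.4]
27 1214 [-33.  -32.1 -31.1] [-32.  -32.1]
33 2321 [-31.3 -20.6  -2.8] [-20.7 -20.5]
39 0  
45 0  
handle 3104 [-10.4 -24.  -75. ] [ 12.1  24.  -45.9] [  3.3   2.6 -56.4]
```

The held block is level (top face flat at tool z −32 mm, base 8 mm beyond the TCP, centre at tool x +3 mm). I turn it and carry it over the left bay.

Emit:
apply_moves([
  {"slide": [0, 0, 0], "dr": [0.4, 0.4, 7], "fingers": 42},
  {"slide": [0, 0, 0], "dr": [0, 0, 7], "fingers": 42},
  {"slide": [0, 0, 0], "dr": [0, 0, 7], "fingers": 42},
  {"slide": [0, 0, 0], "dr": [0, 0, 7], "fingers": 42},
  {"slide": [0, 0, 0], "dr": [0, 0, 7], "fingers": 42},
  {"slide": [0, 0, 0], "dr": [0, 0, 7], "fingers": 42},
  {"slide": [0, 0, 0], "dr": [0, 0, 7], "fingers": 42},
  {"slide": [0, 0, 0], "dr": [0, 0, 7], "fingers": 42},
  {"slide": [0, 0, 0], "dr": [0, 0, 7], "fingers": 42},
  {"slide": [0, 0, 0], "dr": [0, 0, 7], "fingers": 42},
])

```text
time: 14.53
ee_pos: [0.5432, 0.1579, 0.1521]
tool_rot: [-0.001, 0.633, 0.774, -0.005]
contact_force: [0.6, -0.0, -4.6]
grip_width: 0.0482
grip_force: 63.7
```

Emit:
apply_moves([
  {"slide": [0, 0, 0], "dr": [0, 0, 7], "fingers": 42},
  {"slide": [-25.3, 2.9, 0], "dr": [0, 0, 0.6], "fingers": 42},
  {"slide": [-25.3, 2.9, 0], "dr": [0, 0, 0], "fingers": 42},
  {"slide": [-25.3, 2.9, 0], "dr": [0, 0, 0], "fingers": 42},
  {"slide": [-25.3, 2.9, 0], "dr": [0, 0, 0], "fingers": 42},
  {"slide": [-25.3, 2.9, 0], "dr": [0, 0, 0], "fingers": 42},
  {"slide": [-25.3, 2.9, 0], "dr": [0, 0, 0], "fingers": 42},
  {"slide": [-25.3, 2.9, 0], "dr": [0, 0, 0], "fingers": 42},
  {"slide": [-25.3, 2.9, 0], "dr": [0, 0, 0], "fingers": 42},
  {"slide": [0, 0, 0], "dr": [0, 0, 0], "fingers": 42},
])

```text
time: 15.37
ee_pos: [0.5824, -0.0458, 0.1538]
tool_rot: [-0.0, 0.682, 0.731, -0.005]
contact_force: [-0.1, 0.3, -3.7]
grip_width: 0.0485
grip_force: 63.7
```

```bash
python3 -c "
from w import *
im,P,H,S,V=wr('w5'); todo([.5840,-.0420,.12],94.18,0)
a=np.radians(4.18); c=P[...,:2]-[.7533,-.1008]; X=c[...,0]*np.cos(a)+c[...,1]*np.sin(a); Y=-c[...,0]*np.sin(a)+c[...,1]*np.cos(a); z=P[...,2]
m=(abs(z-.061)<.004)&(S<90)&(X<-.1)&(X>-.23)
h,e=np.histogram(Y[m],np.arange(-.06,.14,.003)); print('walls Y',[(round(float(b),3),int(k)) for b,k in zip(e,h) if k>30])
ye=(H>20)&(H<35)&(S>120)&(abs(z-.025)<.006); print('pad',ye.sum(), X[ye].min() if ye.any() else '', X[ye].max() if ye.any() else '',Y[ye].min() if ye.any() else '',Y[ye].max() if ye.any() else '')
br=((H<14)|(H>172))&(S>100)&(z>.1)
s,x,R=pose(); print('block Y edges',np.percentile(Y[br],[1,99]).round(4),'X',np.percentile(X[br],[.5,99.5]).round(4))
"
```

```text
t 15.42 tcp [ 0.582  -0.0436  0.1537] F [-0.2  1.1 -4.2] grip 0.0482 63.7 q [-15.   8. 101.  -0.  72. -19.]
slide now-axes [ 1.7  2.4 33.6] goal-axes [ 1.5  2.1 33.7] dr [-0.47  0.28 -0.2 ]
walls Y [(0.108, 546), (0.111, 598), (0.114, 55)]
pad 4756 -0.22336396160391409 -0.09984803435194456 0.06448149976286795 0.10207252901372088
block Y edges [0.0415 0.0994] X [-0.2252 -0.1079]
```

View pics/w5.png

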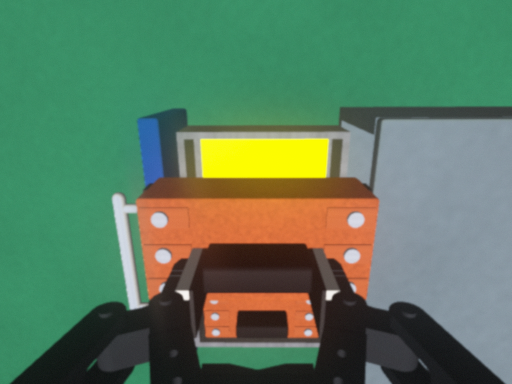

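The wrist view shows the held block at (258,240), in line with the bay, and the yellow pad in the empty bay behind it at (265,158). I measure the block's side face for a precise offset.

```bash
python3 -c "
from w import *
for f in('w4','w5'):
    z=np.load('pics/%s.npz'%f); im,d=z['im'],z['d']; H,S,V=cv2.split(cv2.cvtColor(im,cv2.COLOR_RGB2HSV)); Q=wtool(d)
    m=((H<14)|(H>172))&(S>100)&(abs(Q[...,1])<60)&(Q[...,2]>-24)&(Q[...,2]<6)&(Q[...,0]<60); p=Q[m]; print(f,m.sum(),'side face x',np.percentile(p[:,0],[10,50,90]).round(1),'slope vs y,z',np.linalg.lstsq(np.c_[p[:,1:],np.ones(len(p))],p[:,0],rcond=None)[0].round(3))
    t=((H<14)|(H>172))&(S>100)&(abs(Q[...,2]+32)<3)&(abs(Q[...,0])<40); p=Q[t]; print('top y range',np.percentile(p[:,1],[.2,99.8]).round(1),'x',np.percentile(p[:,0],[.2,99.8]).round(1),'plane',np.linalg.lstsq(np.c_[p[:,:2],np.ones(len(p))],p[:,2],rcond=None)[0].round(4))
"
```

```text
w4 3120 side face x [31.4 31.6 31.9] slope vs y,z [0.0000e+00 9.0000e-03 3.1742e+01]
top y range [-59.4  58.6] x [-27.2  31.8] plane [-4.00000e-04 -4.00000e-04 -3.16057e+01]
w5 832 side face x [31.4 31.7 31.9] slope vs y,z [0.0000e+00 1.0000e-02 3.1809e+01]
top y range [-59.5  58.7] x [-27.2  31.7] plane [-3.90000e-03 -3.00000e-04 -3.15964e+01]
```

Emit:
apply_moves([
  {"slide": [1.5, 2, 10], "dr": [-0.5, 0.3, -0.2], "fingers": 42},
  {"slide": [1, 2, 10], "dr": [0, 0, 0], "fingers": 42},
  {"slide": [0, 0, 10], "dr": [0, 0, 0], "fingers": 42},
  {"slide": [0, 0, 10], "dr": [0, 0, 0], "fingers": 42},
  {"slide": [0, 0, 10], "dr": [0, 0, 0], "fingers": 42},
  {"slide": [0, 0, 10], "dr": [0, 0, 0], "fingers": 42},
  {"slide": [0, 0, 10], "dr": [0, 0, 0], "fingers": 42},
  {"slide": [0, 0, 0], "dr": [0, 0, 0], "fingers": 42},
  {"slide": [0, 0, 0], "dr": [0, 0, 0], "fingers": 42},
])

```text
time: 16.17
ee_pos: [0.587, -0.0391, 0.0858]
tool_rot: [0.001, 0.68, 0.734, 0.001]
contact_force: [0.3, -0.6, -4.3]
grip_width: 0.0483
grip_force: 63.6
```

```bash
python3 -c "
from w import *
todo([.5859,-.0410,.033],94.18,0)"
```

```text
t 16.17 tcp [ 0.587  -0.0391  0.0858] F [ 0.3 -0.6 -4.3] grip 0.0483 63.6 q [-15.  13. 103.   0.  64. -19.]
slide now-axes [-1.8 -1.4 52.8] goal-axes [-1.8 -1.2 52.8] dr [0.21 0.03 0.2 ]
```

Emit:
apply_moves([
  {"slide": [-1.8, -1.3, 5], "dr": [0.2, 0, 0.2], "fingers": 42},
  {"slide": [0, 0, 5], "dr": [0, 0, 0], "fingers": 42},
  {"slide": [0, 0, 4], "dr": [0, 0, 0], "fingers": 42},
  {"slide": [0, 0, 0], "dr": [0, 0, 0], "fingers": 42},
  {"slide": [0, 0, 0], "dr": [0, 0, 0], "fingers": 42},
  {"slide": [0, 0, 0], "dr": [0, 0, 0], "fingers": 42},
])

```text
time: 16.67
ee_pos: [0.5866, -0.0413, 0.0729]
tool_rot: [0.001, 0.681, 0.732, 0.0]
contact_force: [0.9, -0.1, -3.6]
grip_width: 0.0484
grip_force: 63.7
```

```bash
python3 -c "
from w import *
todo([.5859,-.0410,.033],94.18,0)
im,P,H,S,V=wr('w6')
a=np.radians(4.18); c=P[...,:2]-[.7533,-.1008]; X=c[...,0]*np.cos(a)+c[...,1]*np.sin(a); Y=-c[...,0]*np.sin(a)+c[...,1]*np.cos(a); z=P[...,2]
m=(abs(z-.061)<.004)&(S<90)&(X<-.12)&(X>-.21)&(Y>.1); print('wall Y',np.percentile(Y[m],[2,50,98]).round(4),m.sum())
br=((H<14)|(H>172))&(S>100)&(z>.085)&(z<.12)&(Y>.02); print('block Y,X',np.percentile(Y[br],[.2,99.8]).round(4),np.percentile(X[br],[.2,99.8]).round(4))
w=(abs(z-.061)<.004)&(S<90)&(abs(Y-.074)<.03); print('endwalls',np.percentile(X[w],[1,50,99]).round(4) if w.any() else '')
"
```

```text
t 16.67 tcp [ 0.5866 -0.0413  0.0729] F [ 0.9 -0.1 -3.6] grip 0.0484 63.7 q [-15.  14. 103.  -0.  63. -19.]
slide now-axes [ 0.4 -0.7 39.9] goal-axes [ 0.3 -0.7 39.9] dr [ 0.12  0.07 -0.  ]
wall Y [0.1083 0.1114 0.114 ] 1524
block Y,X [0.0445 0.1035] [-0.2215 -0.1033]
endwalls [-0.2358 -0.2305 -0.0896]
```

Emit:
apply_moves([
  {"slide": [0.5, 0, 6], "dr": [0.1, 0, 0], "fingers": 42},
  {"slide": [0, 0, 6], "dr": [0, 0, 0], "fingers": 42},
  {"slide": [0, 0, 6], "dr": [0, 0, 0], "fingers": 42},
  {"slide": [0, 0, 6], "dr": [0, 0, 0], "fingers": 42},
  {"slide": [0, 0, 6], "dr": [0, 0, 0], "fingers": 42},
  {"slide": [0, 0, 3], "dr": [0, 0, 0], "fingers": 42},
  {"slide": [0, 0, 1], "dr": [0, 0, 0], "fingers": 42},
  {"slide": [0, 0, 1], "dr": [0, 0, 0], "fingers": 42},
  {"slide": [0, 0, 0], "dr": [0, 0, 0], "fingers": 42},
])

```text
time: 17.47
ee_pos: [0.5865, -0.0408, 0.0377]
tool_rot: [0.0, 0.681, 0.732, -0.0]
contact_force: [-0.6, -1.2, -4.4]
grip_width: 0.0486
grip_force: 63.7
```

Emit:
apply_moves([
  {"slide": [0, 0, 1], "dr": [0, 0, 0], "fingers": 42},
  {"slide": [0, 0, 1], "dr": [0, 0, 0], "fingers": 42},
  {"slide": [0, 0, 1], "dr": [0, 0, 0], "fingers": 42},
  {"slide": [0, 0, 0], "dr": [0, 0, 0], "fingers": 42},
])

```text
time: 17.8
ee_pos: [0.5863, -0.0408, 0.0346]
tool_rot: [0.0, 0.681, 0.732, -0.0]
contact_force: [-0.1, 0.7, -4.8]
grip_width: 0.0487
grip_force: 63.7
```

Emit:
apply_moves([
  {"slide": [0, 0, 0.7], "dr": [0, 0, 0], "fingers": 42},
  {"slide": [0, 0, 0.7], "dr": [0, 0, 0], "fingers": 42},
  {"slide": [0, 0, 0], "dr": [0, 0, 0], "fingers": 42},
])

```text
time: 18.05
ee_pos: [0.5863, -0.0408, 0.0332]
tool_rot: [0.0, 0.681, 0.732, -0.0]
contact_force: [-0.5, 0.8, -4.7]
grip_width: 0.0484
grip_force: 63.7
```

Emit:
apply_moves([
  {"slide": [0, 0, 0.6], "dr": [0, 0, 0], "fingers": 42},
  {"slide": [0, 0, 0.6], "dr": [0, 0, 0], "fingers": 42},
  {"slide": [0, 0, 0], "dr": [0, 0, 0], "fingers": 42},
])

```text
time: 18.3
ee_pos: [0.5868, -0.0406, 0.033]
tool_rot: [0.001, 0.681, 0.732, -0.0]
contact_force: [-1.8, 2.0, 3.1]
grip_width: 0.0484
grip_force: 64.5
```

Contact on the pad (the force went from −4.7 to +3.1 N). I release gently and rise.

Emit:
apply_moves([
  {"slide": [0, 0, -0.3], "dr": [0, 0, 0], "fingers": 50},
  {"slide": [0, 0, 0], "dr": [0, 0, 0], "fingers": 54},
  {"slide": [0, 0, 0], "dr": [0, 0, 0], "fingers": 60},
  {"slide": [0, 0, 0], "dr": [0, 0, 0], "fingers": 64},
  {"slide": [0, 0, 0], "dr": [0, 0, 0], "fingers": 64},
  {"slide": [0, 0, 0], "dr": [0, 0, 0], "fingers": 64},
  {"slide": [0, 0, -3], "dr": [0, 0, 0], "fingers": 64},
  {"slide": [0, 0, -5], "dr": [0, 0, 0], "fingers": 64},
  {"slide": [0, 0, -10], "dr": [0, 0, 0], "fingers": 64},
])

```text
time: 19.05
ee_pos: [0.5855, -0.0406, 0.05]
tool_rot: [-0.001, 0.681, 0.732, -0.001]
contact_force: [0.3, 0.2, -0.3]
grip_width: 0.064
grip_force: 0.0
```

Emit:
apply_moves([
  {"slide": [0, 0, -20], "dr": [0, 0, 0], "fingers": 64},
  {"slide": [0, 0, -25], "dr": [0, 0, 0], "fingers": 64},
  {"slide": [0, 0, -25], "dr": [0, 0, 0], "fingers": 64},
  {"slide": [0, 0, -25], "dr": [0, 0, 0], "fingers": 40},
  {"slide": [0, 0, 0], "dr": [0, 0, 0], "fingers": 0},
  {"slide": [0, 0, 0], "dr": [0, 0, 0], "fingers": 0},
  {"slide": [0, 0, 0], "dr": [0, 0, 0], "fingers": 0},
])

```text
time: 19.63
ee_pos: [0.5861, -0.0406, 0.1454]
tool_rot: [0.0, 0.681, 0.732, -0.0]
contact_force: [-0.7, 0.3, -0.6]
grip_width: 0.0157
grip_force: 0.0
```

```bash
python3 -c "
from w import *
im,P,H,S,V=wr('w7'); todo([.36,-.13,.15],94.18,0)
a=np.radians(4.18); c=P[...,:2]-[.7533,-.1008]; X=c[...,0]*np.cos(a)+c[...,1]*np.sin(a); Y=-c[...,0]*np.sin(a)+c[...,1]*np.cos(a); z=P[...,2]
br=((H<14)|(H>172))&(S>100)&(abs(z-.065)<.008)&(Y>.03); print('block',br.sum(),np.percentile(Y[br],[.5,99.5]).round(4),np.percentile(X[br],[.5,99.5]).round(4),np.percentile(z[br],[5,50,95]).round(4))
Q=wtool(np.load('pics/w7.npz')['d']); f=(abs(Q[...,0])<14)&(abs(Q[...,1])<30)&(Q[...,2]<-20)&(Q[...,2]>-80); q=Q[f]; print('finger tips shut', np.percentile(q[:,2],[90,99,99.8]).round(1) if len(q) else '', q[q[:,2]>-45].mean(0).round(1) if len(q) else '')
"
```

```text
t 19.68 tcp [ 0.5856 -0.0404  0.1446] F [0.1 0.8 0.3] grip 0.0086 0.0 q [-15.   9. 101.  -0.  71. -19.]
slide now-axes [ -72.9 -231.5   -5. ] goal-axes [ -72.9 -231.5   -5.4] dr [-0.09  0.03 -0.  ]
block 7719 [0.0448 0.1039] [-0.2211 -0.1028] [0.0629 0.0644 0.0658]
finger tips shut [-46.5 -40.2 -36.4] [  7.2   0.1 -42.3]
```

The block sits on the pad: level, inside the bay, top face at 64 mm. Now I go in front of the drawer's bar, fingers shut.

Emit:
apply_moves([
  {"slide": [-12.1, -28.7, 0], "dr": [0, 0, 0], "fingers": 0},
  {"slide": [-12.1, -28.7, 0], "dr": [0, 0, 0], "fingers": 0},
  {"slide": [-12.1, -28.7, 0], "dr": [0, 0, 0], "fingers": 0},
  {"slide": [-12.1, -28.7, 0], "dr": [0, 0, 0], "fingers": 0},
  {"slide": [-12.1, -28.7, 0], "dr": [0, 0, 0], "fingers": 0},
  {"slide": [-12.1, -28.7, 0], "dr": [0, 0, 0], "fingers": 0},
  {"slide": [0, 0, 0], "dr": [0, 0, 7], "fingers": 0},
  {"slide": [0, 0, 0], "dr": [0, 0, 7], "fingers": 0},
  {"slide": [0, 0, 0], "dr": [0, 0, 7], "fingers": 0},
  {"slide": [0, 0, 0], "dr": [0, 0, 7], "fingers": 0},
])

```text
time: 20.52
ee_pos: [0.4189, -0.1253, 0.1442]
tool_rot: [-0.001, 0.84, 0.543, -0.001]
contact_force: [1.1, -0.0, -0.0]
grip_width: -0.0002
grip_force: 0.0
```

Emit:
apply_moves([
  {"slide": [0, 0, 0], "dr": [0, 0, 7], "fingers": 0},
  {"slide": [0, 0, 0], "dr": [0, 0, 7], "fingers": 0},
  {"slide": [0, 0, 0], "dr": [0, 0, 7], "fingers": 0},
  {"slide": [0, 0, 0], "dr": [0, 0, 7], "fingers": 0},
  {"slide": [0, 0, 0], "dr": [0, 0, 7], "fingers": 0},
  {"slide": [0, 0, 0], "dr": [0, 0, 7], "fingers": 0},
  {"slide": [0, 0, 0], "dr": [0, 0, 7], "fingers": 0},
  {"slide": [0, 0, 0], "dr": [0, 0, 7], "fingers": 0},
  {"slide": [0, 0, 0], "dr": [0, 0, 6], "fingers": 0},
  {"slide": [0, 0, 0], "dr": [0, 0, 0], "fingers": 0},
])

```text
time: 21.35
ee_pos: [0.419, -0.1251, 0.1441]
tool_rot: [-0.0, 0.999, 0.036, -0.001]
contact_force: [-0.4, -0.8, 0.3]
grip_width: -0.0001
grip_force: 0.0
```

```bash
python3 -c "
from w import *
todo([.4192,-.1252,.026],4.18,0)
snap('top','top8'); im,W,H,S,V=load('top8'); z=W[...,2]
a=np.radians(4.18); c=W[...,:2]-[.7533,-.1008]; X=c[...,0]*np.cos(a)+c[...,1]*np.sin(a); Y=-c[...,0]*np.sin(a)+c[...,1]*np.cos(a)
b=(z>.065)&(z<.09)&(X<-.27)&(X>-.31)&(abs(Y)<.07); print('bar X',np.percentile(X[b],[5,50,95]).round(4),'z',np.percentile(z[b],[5,50,95]).round(4),b.sum())
"
```

```text
t 21.35 tcp [ 0.419  -0.1251  0.1441] F [-0.4 -0.8  0.3] grip -0.0001 0.0 q [-32. -13. 122.  -0.  71.  54.]
slide now-axes [  0.4   0.2 118.1] goal-axes [2.000e-01 1.000e-01 1.181e+02] dr [-0.03  0.13 -0.1 ]
bar X [-0.2919 -0.2862 -0.2744] z [0.0753 0.0797 0.0832] 253
```

Emit:
apply_moves([
  {"slide": [0, 0, 20], "dr": [0, 0, -0.1], "fingers": 0},
  {"slide": [0, 0, 20], "dr": [0, 0, 0], "fingers": 0},
  {"slide": [0, 0, 20], "dr": [0, 0, 0], "fingers": 0},
  {"slide": [0, 0, 20], "dr": [0, 0, 0], "fingers": 0},
  {"slide": [0, 0, 20], "dr": [0, 0, 0], "fingers": 0},
  {"slide": [0, 0, 18], "dr": [0, 0, 0], "fingers": 0},
  {"slide": [0, 0, 0], "dr": [0, 0, 0], "fingers": 0},
])

```text
time: 21.98
ee_pos: [0.4166, -0.1238, 0.0236]
tool_rot: [-0.002, 0.999, 0.038, -0.004]
contact_force: [-1.0, 0.2, 0.1]
grip_width: -0.0
grip_force: 0.0
```

Emit:
apply_moves([
  {"slide": [5, 0, 0], "dr": [0, 0, 0], "fingers": 0},
  {"slide": [5, 0, 0], "dr": [0, 0, 0], "fingers": 0},
  {"slide": [4, 0, 0], "dr": [0, 0, 0], "fingers": 0},
  {"slide": [4, 0, 0], "dr": [0, 0, 0], "fingers": 0},
  {"slide": [4, 0, 0], "dr": [0, 0, 0], "fingers": 0},
  {"slide": [4, 0, 0], "dr": [0, 0, 0], "fingers": 0},
  {"slide": [4, 0, 0], "dr": [0, 0, 0], "fingers": 0},
  {"slide": [4, 0, 0], "dr": [0, 0, 0], "fingers": 0},
  {"slide": [4, 0, 0], "dr": [0, 0, 0], "fingers": 0},
  {"slide": [4, 0, 0], "dr": [0, 0, 0], "fingers": 0},
])

```text
time: 22.82
ee_pos: [0.4619, -0.1225, 0.0274]
tool_rot: [0.0, 0.999, 0.037, -0.0]
contact_force: [-2.5, -0.6, 0.6]
grip_width: 0.0001
grip_force: 1.1
```

Emit:
apply_moves([
  {"slide": [6, 0, 0], "dr": [0, 0, 0], "fingers": 0},
  {"slide": [7, 0, 0], "dr": [0, 0, 0], "fingers": 0},
  {"slide": [7, 0, 0], "dr": [0, 0, 0], "fingers": 0},
  {"slide": [7, 0, 0], "dr": [0, 0, 0], "fingers": 0},
  {"slide": [7, 0, 0], "dr": [0, 0, 0], "fingers": 0},
  {"slide": [7, 0, 0], "dr": [0, 0, 0], "fingers": 0},
  {"slide": [7, 0, 0], "dr": [0, 0, 0], "fingers": 0},
  {"slide": [7, 0, 0], "dr": [0, 0, 0], "fingers": 0},
  {"slide": [7, 0, 0], "dr": [0, 0, 0], "fingers": 0},
  {"slide": [7, 0, 0], "dr": [0, 0, 0], "fingers": 0},
])

```text
time: 23.65
ee_pos: [0.5313, -0.1175, 0.0274]
tool_rot: [0.001, 0.999, 0.037, -0.0]
contact_force: [-1.8, -1.1, 1.0]
grip_width: 0.0002
grip_force: 1.3
```

Emit:
apply_moves([
  {"slide": [6, 0, 0], "dr": [0, 0, 0], "fingers": 0},
  {"slide": [6, 0, 0], "dr": [0, 0, 0], "fingers": 0},
  {"slide": [6, 0, 0], "dr": [0, 0, 0], "fingers": 0},
  {"slide": [6, 0, 0], "dr": [0, 0, 0], "fingers": 0},
  {"slide": [6, 0, 0], "dr": [0, 0, 0], "fingers": 0},
  {"slide": [5, 0, 0], "dr": [0, 0, 0], "fingers": 0},
  {"slide": [5, 0, 0], "dr": [0, 0, 0], "fingers": 0},
  {"slide": [4, 0, 0], "dr": [0, 0, 0], "fingers": 0},
  {"slide": [3, 0, 0], "dr": [0, 0, 0], "fingers": 0},
  {"slide": [2, 0, 0], "dr": [0, 0, 0], "fingers": 0},
])

```text
time: 24.48
ee_pos: [0.5799, -0.1137, 0.0275]
tool_rot: [0.001, 0.999, 0.037, 0.0]
contact_force: [-1.2, -1.7, -0.7]
grip_width: -0.0002
grip_force: 1.1
```

```bash
python3 -c "
from w import *
todo([.598,-.1122,.026],4.18,0)"
```

```text
t 24.48 tcp [ 0.5799 -0.1137  0.0275] F [-1.2 -1.7 -0.7] grip -0.0002 1.1 q [-22.  18. 104.  -0.  58.  64.]
slide now-axes [18.2 -0.1  1.5] goal-axes [18.2 -0.2  1.5] dr [ 0.06 -0.01  0.1 ]
```

Emit:
apply_moves([
  {"slide": [3, 0, 0], "dr": [0, 0, 0], "fingers": 0},
  {"slide": [3, 0, 0], "dr": [0, 0, 0], "fingers": 0},
  {"slide": [3, 0, 0], "dr": [0, 0, 0], "fingers": 0},
  {"slide": [2, 0, 0], "dr": [0, 0, 0], "fingers": 0},
  {"slide": [2, 0, 0], "dr": [0, 0, 0], "fingers": 0},
  {"slide": [1, 0, 0], "dr": [0, 0, 0], "fingers": 0},
  {"slide": [1, 0, 0], "dr": [0, 0, 0], "fingers": 0},
  {"slide": [0, 0, 0], "dr": [0, 0, 0], "fingers": 0},
])

```text
time: 25.15
ee_pos: [0.5947, -0.1126, 0.0275]
tool_rot: [0.001, 0.999, 0.037, 0.0]
contact_force: [-0.6, -1.3, -0.8]
grip_width: 0.0002
grip_force: 0.3
```

Emit:
apply_moves([
  {"slide": [1, 0, 0], "dr": [0, 0, 0], "fingers": 0},
  {"slide": [1, 0, 0], "dr": [0, 0, 0], "fingers": 0},
  {"slide": [1, 0, 0], "dr": [0, 0, 0], "fingers": 0},
  {"slide": [0, 0, 0], "dr": [0, 0, 0], "fingers": 0},
])

```text
time: 25.48
ee_pos: [0.5977, -0.1124, 0.0275]
tool_rot: [0.001, 0.999, 0.037, 0.0]
contact_force: [-1.2, -0.2, 0.3]
grip_width: -0.0
grip_force: 0.5
```

Emit:
apply_moves([
  {"slide": [1, 0, 0], "dr": [0, 0, 0], "fingers": 0},
  {"slide": [1, 0, 0], "dr": [0, 0, 0], "fingers": 0},
  {"slide": [1, 0, 0], "dr": [0, 0, 0], "fingers": 0},
  {"slide": [0, 0, 0], "dr": [0, 0, 0], "fingers": 0},
])

```text
time: 25.82
ee_pos: [0.6007, -0.1122, 0.0275]
tool_rot: [0.001, 0.999, 0.037, 0.0]
contact_force: [-1.2, -0.3, -0.5]
grip_width: 0.0001
grip_force: 0.4
```

Emit:
apply_moves([
  {"slide": [1, 0, 0], "dr": [0, 0, 0], "fingers": 0},
  {"slide": [1, 0, 0], "dr": [0, 0, 0], "fingers": 0},
  {"slide": [0, 0, 0], "dr": [0, 0, 0], "fingers": 0},
])

```text
time: 26.07
ee_pos: [0.602, -0.1121, 0.0275]
tool_rot: [0.001, 0.999, 0.037, -0.001]
contact_force: [-4.5, 0.5, 2.7]
grip_width: -0.0001
grip_force: 2.3
```

Emit:
apply_moves([
  {"slide": [1, 0, 0], "dr": [0, 0, 0], "fingers": 0},
  {"slide": [0.7, 0, 0], "dr": [0, 0, 0], "fingers": 0},
  {"slide": [0, 0, 0], "dr": [0, 0, 0], "fingers": 0},
])

```text
time: 26.32
ee_pos: [0.6019, -0.112, 0.0274]
tool_rot: [0.0, 0.999, 0.038, -0.003]
contact_force: [-11.2, -0.6, 7.6]
grip_width: -0.0001
grip_force: 5.8
```

The drawer is at its stop (force rising, no more motion). I back off and check.

Emit:
apply_moves([
  {"slide": [-5, 0, 0], "dr": [0, 0, 0], "fingers": 0},
  {"slide": [-20, 0, 0], "dr": [0, 0, 0], "fingers": 0},
  {"slide": [-30, 0, 0], "dr": [0, 0, 0], "fingers": 0},
  {"slide": [-30, 0, -10], "dr": [0, 0, 0], "fingers": 0},
  {"slide": [-30, 0, -20], "dr": [0, 0, 0], "fingers": 0},
  {"slide": [-30, 0, -25], "dr": [0, 0, 0], "fingers": 0},
  {"slide": [0, 20, -30], "dr": [0, 0, 0], "fingers": 0},
  {"slide": [0, 30, -30], "dr": [0, 0, 0], "fingers": 0},
  {"slide": [0, 35, 0], "dr": [0, 0, 0], "fingers": 0},
  {"slide": [0, 35, 0], "dr": [0, 0, 0], "fingers": 0},
])

```text
time: 27.15
ee_pos: [0.4705, -0.2443, 0.1456]
tool_rot: [0.003, 0.999, 0.038, 0.004]
contact_force: [-0.0, 0.2, -0.1]
grip_width: 0.0001
grip_force: 0.0
```

Emit:
apply_moves([
  {"slide": [0, 35, 0], "dr": [0, 0, 0], "fingers": 0},
  {"slide": [0, 35, 0], "dr": [0, 0, 0], "fingers": 0},
  {"slide": [0, 35, 0], "dr": [0, 0, 0], "fingers": 0},
  {"slide": [0, 0, 0], "dr": [0, 0, 0], "fingers": 0},
])

```text
time: 27.48
ee_pos: [0.4769, -0.3526, 0.1431]
tool_rot: [0.003, 0.999, 0.035, 0.002]
contact_force: [-0.2, -0.6, 0.5]
grip_width: 0.0004
grip_force: 0.0
```

```bash
python3 -c "
from w import *
todo([0.6,-.1,.1],4.18,0)
snap('side','side9'); snap('top','top9'); im,W,H,S,V=load('top9'); z=W[...,2]
a=np.radians(4.18); c=W[...,:2]-[.7533,-.1008]; X=c[...,0]*np.cos(a)+c[...,1]*np.sin(a); Y=-c[...,0]*np.sin(a)+c[...,1]*np.cos(a)
def fr(X,Y,H,S,z): m=(H>105)&(H<125)&(S>150)&(abs(z-.107)<.006)&(abs(Y)<.14)&(X<-.05)&(X>-.3); return np.percentile(X[m],[5,50,95]).round(4)
print('front',fr(X,Y,H,S,z)); im0,W0,H0,S0,V0=load('top0'); c=W0[...,:2]-[.7533,-.1008]; X0=c[...,0]*np.cos(a)+c[...,1]*np.sin(a); Y0=-c[...,0]*np.sin(a)+c[...,1]*np.cos(a); print('before',fr(X0,Y0,H0,S0,W0[...,2]))
cv2.imwrite('pics/last.png',np.hstack([im,np.load('pics/side9.npz')['im']])[:,:,::-1][::1]); o=cv2.imread('pics/last.png'); cv2.imwrite('pics/last.png',cv2.resize(o,(800,300)))
"
```

```text
t 27.48 tcp [ 0.4769 -0.3526  0.1431] F [-0.2 -0.6  0.5] grip 0.0004 0.0 q [-47.   9. 100.  -0.  70.  39.]
slide now-axes [ 140.3 -243.5   42.1] goal-axes [ 141.2 -242.9   43.1] dr [ 0.33 -0.18 -0.16]
front [-0.1025 -0.0962 -0.0894]
before [-0.2501 -0.2454 -0.2408]
```

View pics/last.png

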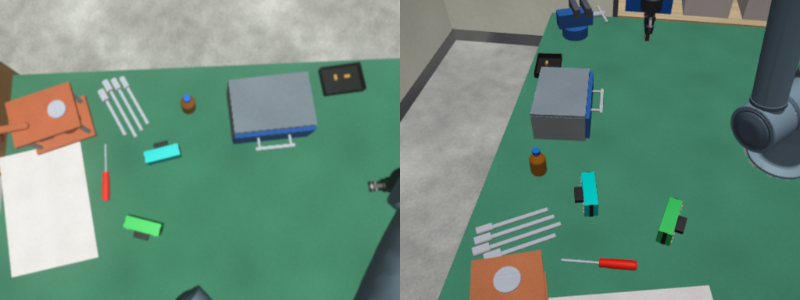

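The top view (left) and side view (right) show the drawer shut: blue front against the cabinet at (272,135), having travelled about 149 mm. The bottle (188,103) and screwdriver (106,175) are where they were. Handing in.

```bash
python3 -c "
from workcell import manip
print(manip.close_job())"
```

```text
the job is handed in; nothing more can be done
None
```

The job is handed in: I tipped the contact block onto its base and let go, then set it handle up on the yellow pad in the left bay and pushed the drawer to its stop; the bottle and screwdriver look unmoved, but I couldn't see the stored parts once the drawer was shut.

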